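# Tip the ball tray into the catch box

## Task

Clear the ball-handling exercise: push the plywood box with the high backboard squarely home into the bay at the open end of the ball stand, raise the tray's gate all the way, then tip the tray by its bar to 30 degrees (the bold mark; never beyond 40) and hold it there for a good second so that the balls roll into the box. Then lower the tray gently until it is level and push the gate fully down, leaving the box docked with all three balls in it. Do not touch the balls with the fingers, do not let the tray drop, and leave everything else on the table where it is.

Things in the scene. Friction and masses are not known exactly. Their poses are not given: they have to be found in the camera images.
- stand: Fixed white ball stand, the longest thing on the table. Origin: centre of the underside of its base (196 x 225 mm, x by y). z up; y runs along the tray from its open end (-y, where the bay is) to the bar handle (+y).
- bay (a point): Bay for the catch box: middle of the foot of the stand's front panel (y = -119.5 mm of the stand; 196 wide, 50 high), axes as the stand's. Two cheeks, 30 high, reach 48 mm out from the panel, inner faces 176 mm apart. Box docked: same heading, front wall against the panel, its origin 54 mm out (y = -54 mm here, x = 0).
- mark (a point): Middle of the bold black line sloping at 30 degrees on the angle post, a 6 x 26 mm upright, 228 mm high, beside the tray on the stand's +x side. The thin black line along the tray's side meets it when the tray is tipped 30 degrees. The thin level line below it is the level position.
- tray (a joint): Tipping angle of the tray (rad): 0 = level on its rest; grows as the bar end is lifted; stop at 0.95; 30 degrees = 0.524. Tray: 148 wide, 223 long, 48 high, 0.55 kg, hinged at its open end. Let go, it falls back. Lifting takes about 4 N at the bar. The balls lie in a cross groove of its floor, 150 mm from the axis, and roll out only above about 24 degrees.
- tray_axis (a point): Middle of the tray's tipping axis, 85 mm above the table, at x = 0, y = -110 mm of the stand. The axis runs along the tray's x (horizontal, same as the stand's x); a positive turn about it lifts the bar. The point turns with the tray: y along the tray to the bar, z out of its floor.
- tray_bar (a point): Middle of the tray's bar handle: round steel, 12 mm thick, 90 mm long along the tray's x, 40 mm clear of the tray's end wall, on two 10 mm arms at its ends. At x = 0, y = 250, z = 20 mm from tray_axis; 105 mm above the table when level. Axes as the tray's.
- gate (a joint): Height of the gate above shut (m): 0 = fully down, 0.058 = fully raised. An aluminium plate (130 x 6 x 34 mm) across the tray's open end, sliding along the tray's z between two upright guides whose tops are 100 mm above the axis. Friction of about 2.5 N holds it where it is left. A 40 mm ball passes from 0.043 up.
- gate_grip (a point): Middle of the gate's wooden grip block: 44 (tray x) x 12 (tray y) x 34 mm (up), on the middle of the plate's top edge; the point is 16 mm below the block's top. Tray level and gate shut: 147 mm above the table, at y = -98 mm of the stand. It rises with the gate. Axes as the tray's.
- catch_box: Loose plywood box, about 0.3 to 0.55 kg, open on top, with one high wall. Origin: centre of its underside. Outside 166 (x) x 108 mm (y); floor and three walls 8 thick, these walls 50 high; low front wall at +y; high backboard at -y, 10 thick and 130 high. Docked, the backboard is away from the stand.
- backboard_top (a point): Middle of the top edge of the box's backboard: at x = 0, y = -49, z = 130 mm of the box. The board is 10 mm thick along the box's y and 166 wide along its x. Axes as the box's.
- ball0_center (a point): Centre of a white plastic ball, 40 mm across, about 30 g, one of three, all alike, lying in the tray at the start.
- ball1_center (a point): Centre of a white plastic ball, 40 mm across, about 30 g, one of three, all alike, lying in the tray at the start.
- ball2_center (a point): Centre of a white plastic ball, 40 mm across, about 30 g, one of three, all alike, lying in the tray at the start.
- beaker: Bystander, loose: white plastic mug, 72 mm across, 95 high. Origin: centre of its underside.
- stopwatch: Bystander, loose: flat grey stopwatch, 58 mm across, 15 high. Origin: centre of its underside.
- wood_cylinder: Bystander, loose: upright wooden cylinder, 50 mm across, 70 high. Origin: centre of its underside.
- wood_block: Bystander, loose: lying wooden block, 90 x 45 x 30 mm. Origin: centre of its underside.
- rubber_ring: Bystander, loose: lying rubber ring, 80 mm across, 18 high. Origin: centre of its underside.
- jar: Bystander, loose: clear jar with a steel cap, 64 mm across, 90 high. Origin: centre of its underside.

How it is judged:
By the outcome, as a careful person would: the job done as asked, in the order asked, and still so for the second after the job is handed in, with the robot touching nothing.
It also fails if it takes over 67 s, if anything falls off the work surface, if the arm or the gripper's body presses on something with over 40 N, if the wrist force passes 120 N, or if a joint passes its speed limit or range.

## Robot

A 6-joint arm with a two-finger parallel gripper is mounted at the origin on the work surface. World frame = base frame: x ahead of the robot, y to its left, z up, the work surface at z = 0. Lengths are in mm, angles in rad, forces in N, time in s.
With the tool pointing down it reaches from about 400 to 925 mm from the base axis. Payload 3.4 kg.
Tool frame: the origin (TCP) lies at the very end of the fingers, on their centre line; the grasp point (between the pads) lies robot.grasp_offset behind it (robot.grasp_offset is the distance from the TCP to the grasp point, in mm); z points along the fingers, x is the direction in which the jaws open and shut, and the axes are right-handed (so a half turn about z gives the same grasp; the last joint's range is limited). The gripper opens to 85 mm and grips with 20 to 120 N. Pads are 22 mm wide; open, the fingers measure 114 mm over their backs; the gripper's body (76 mm by 85 mm) begins 54 mm behind the grasp point. The pads swing forward as they close: fully open they stand 13 mm farther back than shut.
Start: joints at [-1.27, 0.307, 1.506, -0, 1.328, -0.073], TCP at [209.941, -535.309, 208.705] pointing down, gripper open.
Joint ranges: [-3.12, 3.12], [-1.05, 2.28], [0.14, 2.33], [-1.42, 4.57], [0.1, 2.73], [-2.68, 2.68]. Speed limits (rad/s): [2.57, 2.57, 3.14, 3.14, 3.14, 3.14].

## Interface

Orientations are given as a unit quaternion [x, y, z, w].
In Python, from rig import robot gives the robot as it stands.
- The arm moves only by the shell command python3 -m handwheel 'ROWS' [FORCE]. ROWS is JSON, a list of rows, each an object of numbers: "dx", "dy", "dz": the shift along the tool's x, y, z in m; "ax", "ay", "az": the turn, a rotation vector about the tool's x, y, z in degrees; "claw": the finger opening in m, from 0 to 0.0854. A call has 1 to 5 rows; each row is the pose to reach, as a shift and turn from the pose commanded when the call began, along the tool's axes at that moment; what a row does not reach only later rows make up. A row lasts 1/12 s, in which the tool goes at most 41.7 mm and 7.16 degrees, less where a joint would pass 70% of its speed; a pose out of reach is approached as far as the arm can. A call with a gripper value outside its range is refused whole. The fingers move at their own pace and stop on an object; FORCE is the grip in N (left out, the last holds). Time passes only in rows, so rows that repeat a pose let the fingers close. It gives the time, the measured TCP pose, the force and the opening at its end, in the units of the state.
- robot.observe(): the state, without advancing time (a new reading comes with each control period).
- robot.get_image(name): name is "side" or "top" or "wrist"; returns a dict with "color" (400x640x3 uint8, red, green, blue), "mtx" (3x3 intrinsics, pixels), "xyz" and "rotation" of the camera in the world. Camera axes: x right, y up, looking along -z (the intrinsics and any distortion apply to the point x, -y, -z); pixel columns grow to the right and rows downward; lengths in mm; the calibration is good to about 2 mm. A picture is of the moment at which its call begins. There is no depth.
- robot.hand_in(): hands the job in, once; it reports no verdict.
The state is a dict: "time": time; "joint_positions": joint angles; "dq": joint speeds; "joint_efforts": joint torques, N m; "ee_pos": TCP position; "orientation": TCP orientation; "ft_force": force on the tool from outside, world axes, zero at the start; "wrist_torque": the same for the moment, N m; "finger_gap": finger opening in mm.
Only numpy, scipy, OpenCV 4.12 (cv2) and the standard library are available. Lean on these libraries where they do the work, as an engineer would, in place of code of your own. Each camera call takes 0.05 s, during which the arm holds its last target.

## Working session

There is one attempt and no reset: what is moved stays moved. The work goes in short steps, Python scripts to look and compute and a shell command to move; the robot and the scene stay as the last step left them, time stands still between calls to the robot, and variables do not carry over. Pictures are saved under pics/ and viewed, and the job is handed in when it is done.

```bash
ls; mkdir -p pics
cat > h.py <<'E'
import numpy as np, cv2
from rig import robot
def save(name,f,crop=None,scale=1):
    im=robot.get_image(name); c=im["color"][:,:,::-1].copy()
    np.savez('pics/'+f+'.npz',color=im["color"],mtx=im["mtx"],xyz=im["xyz"],rotation=im["rotation"])
    cv2.imwrite('pics/'+f+'.png',c); return im
E
python3 - <<'E'
from h import *
print(robot.observe(), robot.grasp_offset)
for n in ["side","top","wrist"]:
    im=save(n,n+'0'); print(n,im["mtx"],im["xyz"],im["rotation"],[k for k in im])
E
```

```text
pics
{'time': 0.0, 'joint_positions': array([-1.27051205e+00,  3.07566068e-01,  1.50766922e+00,  2.33718592e-05,
        1.32840908e+00, -7.34905618e-02]), 'dq': array([ 9.60612581e-05,  3.50879073e-04,  1.70465664e-03,  1.73763014e-03,
       -1.04983938e-03,  7.45778832e-04]), 'joint_efforts': array([ 5.03411320e-04, -4.57550597e+01, -2.51916271e+01, -5.50634559e-04,
        1.30253937e-02,  2.40805882e-06]), 'ee_pos': array([ 209.72056844, -534.58940715,  207.78663863]), 'orientation': array([ 8.26173575e-01, -5.63414742e-01, -7.95753131e-04, -6.47527414e-04]), 'ft_force': array([-0.69789645,  0.15426298, -0.86674834]), 'wrist_torque': array([ 0.00463708, -0.02711263, -0.02368867]), 'finger_gap': 85.31054826452936} 18.700000000000003
side [[510.90910178   0.         318.61063001]
 [  0.         510.90910178 204.30629758]
 [  0.           0.           1.        ]] [  84.9965683   692.04729542 1039.80628088] [-0.11059635  0.34035633  0.88735942 -0.29072199] ['color', 'mtx', 'xyz', 'rotation']
top [[458.45697938   0.         318.0229633 ]
 [  0.         458.45697938 197.09530836]
 [  0.           0.           1.        ]] [ 361.0797028     2.85905904 1312.02056497] [-0.06923015  0.06477788  0.70740526 -0.70042046] ['color', 'mtx', 'xyz', 'rotation']
wrist [[278.85565111   0.         317.9209683 ]
 [  0.         278.85565111 202.5078136 ]
 [  0.           0.           1.        ]] [ 271.64886043 -510.67421898  372.97416962] [-0.1108022   0.07720045 -0.55761506  0.81904116] ['color', 'mtx', 'xyz', 'rotation']
```

View pics/side0.png

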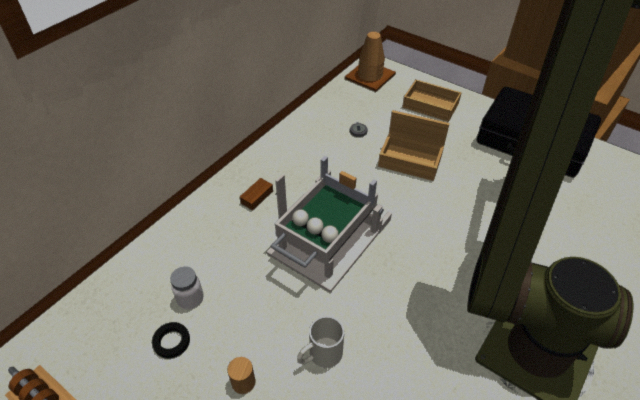

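View pics/top0.png

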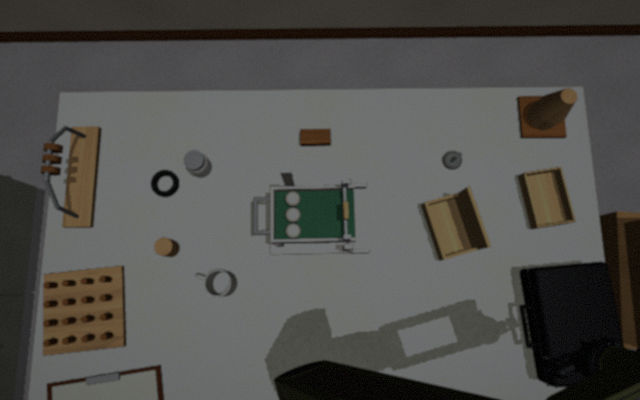

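View pics/wrist0.png

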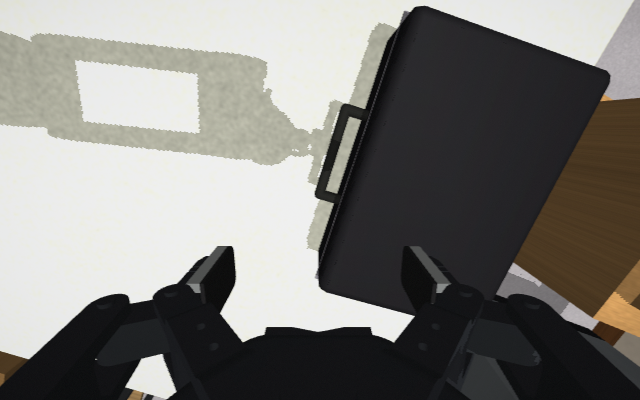

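```bash
cat >> h.py <<'E'
from scipy.spatial.transform import Rotation as R
def load(f): return dict(np.load('pics/'+f+'.npz'))
def ray(im,u,v):
    K=im["mtx"]; d=np.array([(u-K[0,2])/K[0,0],-(v-K[1,2])/K[1,1],-1.0])
    d=R.from_quat(im["rotation"]).apply(d); return im["xyz"],d
def onz(im,u,v,z):
    o,d=ray(im,u,v); return o+d*(z-o[2])/d[2]
def proj(im,p):
    q=R.from_quat(im["rotation"]).inv().apply(np.asarray(p,float)-im["xyz"]); K=im["mtx"]
    return np.array([K[0,2]+K[0,0]*q[...,0]/-q[...,2],K[1,2]-K[1,1]*q[...,1]/-q[...,2]]).T
def tri(a,pa,b,pb):
    o1,d1=ray(a,*pa);o2,d2=ray(b,*pb)
    A=np.stack([d1,-d2],1);s=np.linalg.lstsq(A,o2-o1,rcond=None)[0]
    p,q=o1+s[0]*d1,o2+s[1]*d2
    return (p+q)/2,np.linalg.norm(p-q)
def crop(f,x0,y0,x1,y1,k,out):
    im=load(f)["color"][y0:y1,x0:x1,::-1]
    im=cv2.resize(im,None,fx=k,fy=k,interpolation=cv2.INTER_CUBIC)
    im=np.clip(im.astype(float)*1.4,0,255).astype(np.uint8)
    for x in range((x0+9)//10*10,x1,10): cv2.putText(im,str(x),((x-x0)*k,8),0,0.3,(0,0,255)) ; cv2.line(im,((x-x0)*k,10),((x-x0)*k,14),(0,0,255))
    for y in range((y0+9)//10*10,y1,10): cv2.putText(im,str(y),(0,(y-y0)*k),0,0.3,(0,0,255))
    cv2.imwrite('pics/'+out+'.png',im)
E
python3 - <<'E'
from h import *
crop('top0',240,160,380,265,5,'t_stand'); crop('top0',410,175,500,270,6,'t_box'); crop('side0',255,100,455,300,3,'s_stand')
E
```

```text
(no output)
```

View pics/t_stand.png

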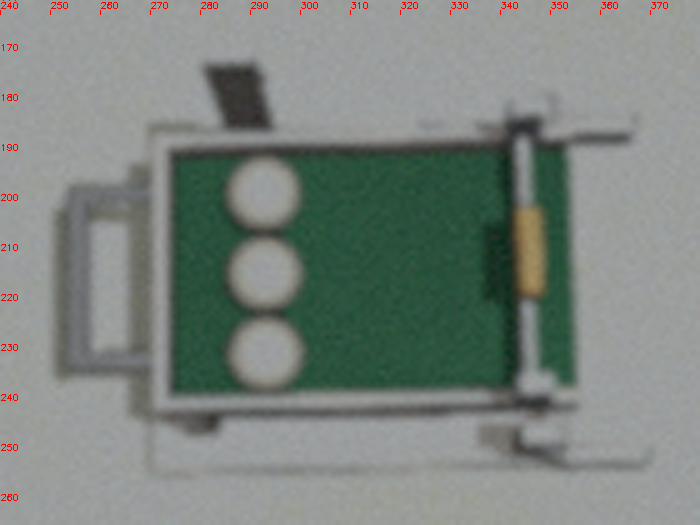

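View pics/t_box.png

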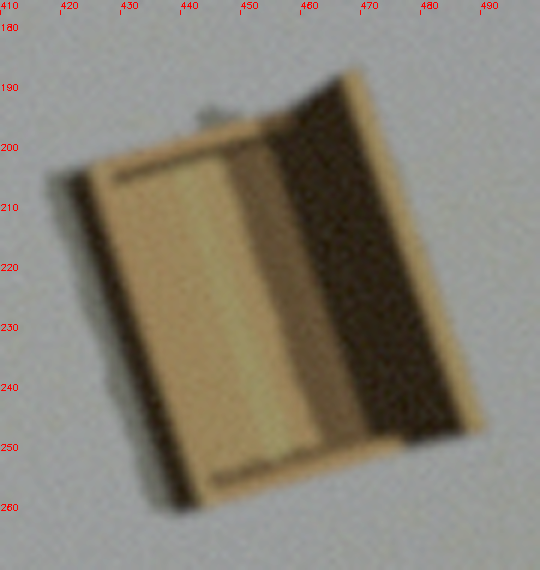

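View pics/s_stand.png

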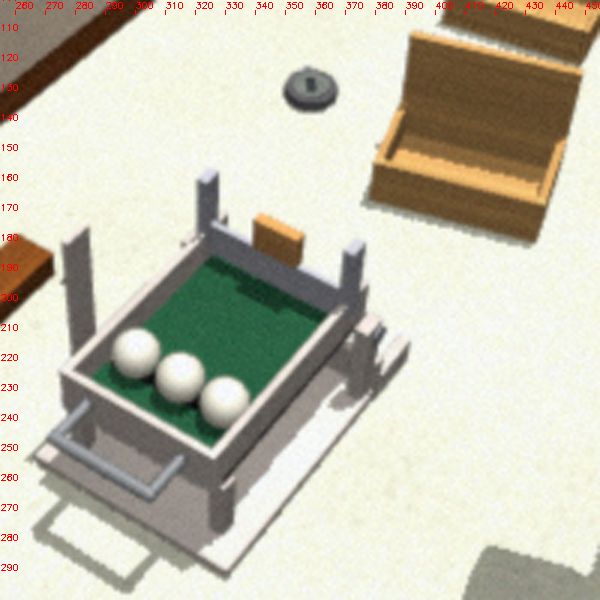

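Run:
```python
from h import *
t=load('top0'); s=load('side0'); np.set_printoptions(precision=1,suppress=True)
c=t["color"].astype(int)
def pt(x,y): return 240+(x+.5)/5-.5,160+(y+.5)/5-.5
def pb(x,y): return 410+(x+.5)/6-.5,175+(y+.5)/6-.5
def ps(x,y): return 255+(x+.5)/3-.5,100+(y+.5)/3-.5
F=[onz(t,*pb(92,163),50),onz(t,*pb(200,509),50)]; B=[onz(t,*pb(364,68),130),onz(t,*pb(487,428),130)]
print('front',F,np.linalg.norm(F[0]-F[1])); print('back',B,np.linalg.norm(B[0]-B[1]))
fs=[onz(s,*ps(378,158),50),onz(s,*ps(545,200),50)];bs=[onz(s,*ps(413,31),130),onz(s,*ps(582,71),130)]
print('side front',fs,'back',bs)
for a,b in [(F[0]-F[1],0),(B[0]-B[1],0),(fs[0]-fs[1],0),(bs[0]-bs[1],0)]: print(np.degrees(np.arctan2(a[1],a[0])))
print('grip',onz(t,*pt(530,252),163), onz(t,*pt(530,207),163),onz(t,*pt(530,297),163))
print('bar ends',onz(t,*pt(76,187),111),onz(t,*pt(76,373),111))
for p in [(262,195),(264,273),(264,353)]: print('ball',onz(t,*pt(*p),107))
print('base',[onz(t,*pt(*p),10) for p in [(150,125),(150,475)]])
print('cheeks',[onz(t,*pt(*p),30) for p in [(632,138),(648,464)]])
# tri
print('grip top L/R', tri(t,pt(530,207),s,ps(254,213)),tri(t,pt(530,297),s,ps(304,234)))
print('bar', tri(t,pt(75,373),s,ps(152,495)))
print('ball', tri(t,pt(262,195),s,ps(136,354)),tri(t,pt(264,353),s,ps(225,402)))
print('base z', tri(t,pt(150,475),s,ps(228,575)))
```

```text
front [array([ 587.2, -288.7,   50. ]), array([ 426.9, -329.2,   50. ])] 165.26662769099565
back [array([ 613.9, -391.6,  130. ]), array([ 455.9, -432.7,  130. ])] 163.23713579892598
side front [array([ 584.6, -293.1,   50. ]), array([ 429. , -335.8,   50. ])] back [array([ 611.8, -387. ,  130. ]), array([ 454.2, -428.5,  130. ])]
14.18544455429088
14.610065680308121
15.347552768884059
14.751795948301865
grip [547.8 -60.6 163. ] [571. -61. 163.] [524.7 -60.1 163. ]
bar ends [593.9 178.2 111. ] [494.3 176.5 111. ]
ball [589.3  79.1 107. ]
ball [547.   77.9 107. ]
ball [504.3  77.9 107. ]
base [array([649.8, 150.5,  10. ]), array([447.2, 148.3,  10. ])]
cheeks [array([ 634.7, -127.5,   30. ]), array([ 449.3, -131. ,   30. ])]
grip top L/R (array([571.1, -60.4, 167.1]), np.float64(1.8196562851393545)) (array([523.3, -59.6, 172.3]), np.float64(0.1602354681738184))
bar (array([495.4, 177.9, 107.7]), np.float64(1.7607264933717206))
ball (array([588.3,  78.7, 110.4]), np.float64(0.6842073556621934)) (array([503. ,  77.3, 111.2]), np.float64(1.752626034158028))
base z (array([446.9, 148.4,   7. ]), np.float64(1.1410575056247685))
```

```bash
cat >> h.py <<'E'
def to(x,y,z,yaw=None,tilt=0):
    """tool-axes shift (m) and turn (deg) from measured pose to the target"""
    o=robot.observe(); r=R.from_quat(o["orientation"])
    d=r.inv().apply(np.array([x,y,z])-o["ee_pos"])/1000
    cx=r.apply([1,0,0]); cy=np.degrees(np.arctan2(cx[1],cx[0]))
    if yaw is None: yaw=cy
    X=np.array([np.cos(np.radians(yaw)),np.sin(np.radians(yaw)),0]);Z=np.array([0,0,-1.]);Y=np.cross(Z,X)
    T=R.from_matrix(np.stack([X,Y,Z],1))
    a=(r.inv()*T).as_rotvec(degrees=True)
    print('pos',o["ee_pos"].round(1),'yaw',round(cy,2),'F',o["ft_force"].round(1),'t',round(o["time"],2),'gap',round(o["finger_gap"],1)); print('d',d.round(4),'a',a.round(2))
E
python3 -c "
from h import *
to(533.2,-407.7,208,-75.4)"
```

```text
pos [ 209.8 -534.8  208. ] yaw -68.59 F [-0.2  0.6 -1.2] t 0.15 gap 85.0
d [-2.000e-04 -3.475e-01  0.000e+00] a [-0.    0.09  6.81]
```

```bash
python3 -m handwheel '[{"dy":-0.03,"az":1.5},{"dy":-0.065,"az":3},{"dy":-0.105,"az":4.5},{"dy":-0.145,"az":6},{"dy":-0.18,"az":6.8}]'; python3 -m handwheel '[{"dy":-0.04},{"dy":-0.08},{"dy":-0.12},{"dy":-0.15},{"dy":-0.165}]'; python3 -c "
from h import *
to(533.2,-407.7,208,-75.4)"
```

```text
pos [ 209.8 -534.8  208. ] yaw -68.59 F [-0.2  0.6 -1.2] t 0.15 gap 85.0
d [-2.000e-04 -3.475e-01  0.000e+00] a [-0.    0.09  6.81]$[0]: bad value
$[0]: bad value
```

```bash
python3 -m handwheel '[{"dx":0,"dy":-0.03,"dz":0,"ax":0,"ay":0,"az":1.5,"claw":0.0854},{"dx":0,"dy":-0.065,"dz":0,"ax":0,"ay":0,"az":3,"claw":0.0854},{"dx":0,"dy":-0.105,"dz":0,"ax":0,"ay":0,"az":4.5,"claw":0.0854},{"dx":0,"dy":-0.145,"dz":0,"ax":0,"ay":0,"az":6,"claw":0.0854},{"dx":0,"dy":-0.18,"dz":0,"ax":0,"ay":0,"az":6.8,"claw":0.0854}]'; python3 -c "
from h import *
to(533.2,-407.7,208,-75.4)"
```

```text
time: 0.57
ee_pos: [379.2, -468.4, 208.4]
orientation: [0.791, -0.612, -0.0, -0.0]
ft_force: [0.4, -0.1, -0.4]
finger_gap: 85.5
pos [ 379.2 -468.4  208.4] yaw -75.47 F [ 0.4 -0.1 -0.4] t 0.57 gap 85.5
d [-0.0201 -0.1643  0.0004] a [-0.02  0.04 -0.07]
```

All keys are needed.

```bash
python3 -m handwheel '[{"dx":-0.005,"dy":-0.04,"dz":0,"ax":0,"ay":0,"az":0,"claw":0.0854},{"dx":-0.01,"dy":-0.08,"dz":0,"ax":0,"ay":0,"az":0,"claw":0.0854},{"dx":-0.015,"dy":-0.12,"dz":0,"ax":0,"ay":0,"az":0,"claw":0.0854},{"dx":-0.02,"dy":-0.15,"dz":0,"ax":0,"ay":0,"az":0,"claw":0.0854},{"dx":-0.02,"dy":-0.164,"dz":0,"ax":0,"ay":0,"az":0,"claw":0.0854}]'
python3 - <<'E'
from h import *
to(533.2,-407.7,97,-75.4)
save('wrist','w1');save('top','t1')
E
```

```text
time: 0.98
ee_pos: [534.9, -406.1, 208.0]
orientation: [0.792, -0.61, -0.0, -0.001]
ft_force: [0.2, 0.0, -0.3]
finger_gap: 85.3
pos [ 534.9 -406.1  208. ] yaw -75.18 F [ 0.2  0.  -0.3] t 0.98 gap 85.3
d [0.0013 0.0022 0.111 ] a [-0.09  0.07  0.22]
```

View pics/w1.png

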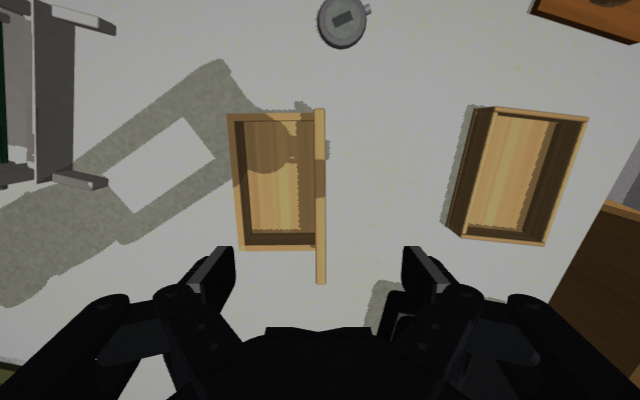

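View pics/t1.png

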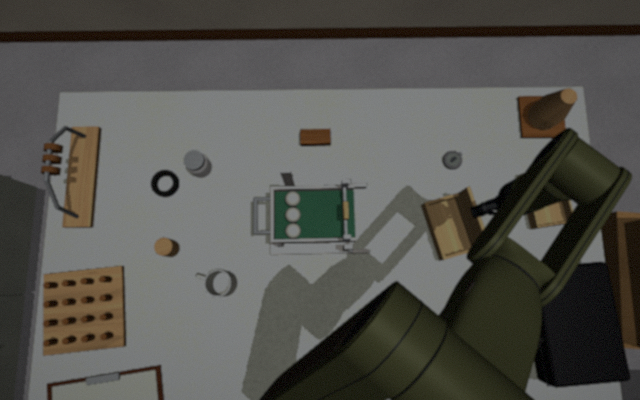

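Run:
```python
from h import *
w=load('w1')
a,b=onz(w,320,108,130),onz(w,320.5,284,130); print(a,b,(a+b)/2,np.linalg.norm(a-b), np.degrees(np.arctan2(*(a-b)[1::-1])))
```

```text
[ 612.67881397 -387.01356957  130.        ] [ 454.04488166 -430.02321568  130.        ] [ 533.36184781 -408.51839262  130.        ] 164.36104812067094 15.169643294736957
```

```bash
python3 -m handwheel '[{"dx":0.002,"dy":0.002,"dz":0.025,"ax":0,"ay":0,"az":0,"claw":0.0854},{"dx":0.002,"dy":0.002,"dz":0.06,"ax":0,"ay":0,"az":0,"claw":0.0854},{"dx":0.002,"dy":0.002,"dz":0.095,"ax":0,"ay":0,"az":0,"claw":0.0854},{"dx":0.002,"dy":0.002,"dz":0.11,"ax":0,"ay":0,"az":0,"claw":0.06},{"dx":0.002,"dy":0.002,"dz":0.11,"ax":0,"ay":0,"az":0,"claw":0.04}]' 40; python3 -m handwheel '[{"dx":0,"dy":0,"dz":0,"ax":0,"ay":0,"az":0,"claw":0.0},{"dx":0,"dy":0,"dz":0,"ax":0,"ay":0,"az":0,"claw":0.0},{"dx":0,"dy":0,"dz":0,"ax":0,"ay":0,"az":0,"claw":0.0},{"dx":0,"dy":0,"dz":0,"ax":0,"ay":0,"az":0,"claw":0.0},{"dx":0,"dy":0,"dz":0,"ax":0,"ay":0,"az":0,"claw":0.0}]' 40
```

```text
time: 1.5
ee_pos: [524.6, -409.6, 93.6]
orientation: [0.791, -0.612, -0.006, 0.0]
ft_force: [-0.2, 0.2, -0.5]
finger_gap: 64.2
time: 1.92
ee_pos: [530.4, -411.8, 101.0]
orientation: [0.791, -0.611, 0.001, 0.0]
ft_force: [-1.3, 0.9, 6.8]
finger_gap: 8.3
```

Run:
```python
from h import *
to(533.2,-407.7,97,-75.4); save('wrist','w2'); to(533.2,-407.7,97,-75.4); print(robot.observe()['dq'].round(3))
save('side','s2')
```

```text
pos [ 530.4 -411.8  101. ] yaw -75.37 F [-1.3  0.9  6.8] t 1.92 gap 8.3
d [-0.0033 -0.0038  0.004 ] a [-0.1  -0.13  0.03]
pos [ 530.3 -411.8  101. ] yaw -75.36 F [-0.5  0.8  6.1] t 1.97 gap 8.5
d [-0.0033 -0.0038  0.004 ] a [-0.09 -0.13  0.04]
[ 0.001 -0.002  0.003  0.     0.     0.   ]
```

View pics/w2.png

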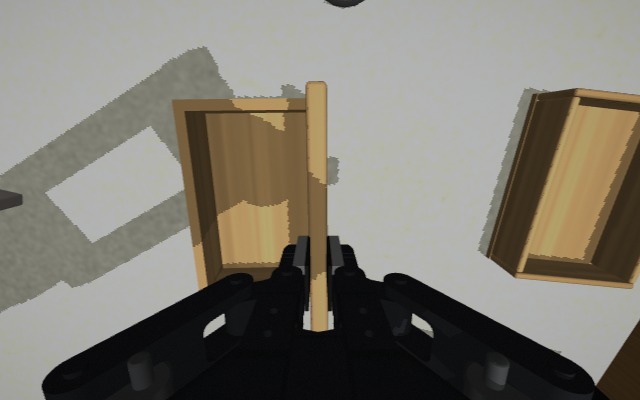

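View pics/s2.png

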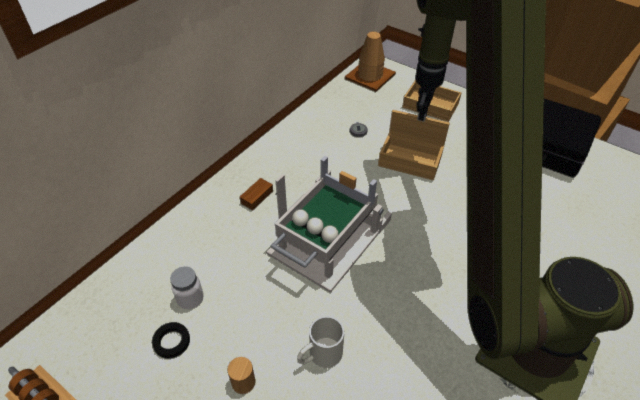

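Run:
```python
from h import *
w=load('w2')
e=onz(w,316.5,83,130); f=onz(w,174,100,50); m=e-83*np.array([np.cos(np.radians(14.7)),np.sin(np.radians(14.7)),0]); print(e,f,m)
to(551,-290,99,-89.2)
```

```text
[ 612.12778206 -389.74782557  130.        ] [ 585.07327885 -289.04879514   50.        ] [ 531.84455858 -410.80973497  130.        ]
pos [ 530.3 -411.7  101. ] yaw -75.36 F [-1.   0.8  6.7] t 2.02 gap 8.5
d [-0.1126 -0.0508  0.0018] a [-0.1  -0.12 13.84]
```

```bash
python3 -m handwheel '[{"dx":-0.01,"dy":-0.004,"dz":-0.001,"ax":0,"ay":0,"az":1.5,"claw":0.0},{"dx":-0.023,"dy":-0.01,"dz":-0.001,"ax":0,"ay":0,"az":3,"claw":0.0},{"dx":-0.036,"dy":-0.016,"dz":-0.001,"ax":0,"ay":0,"az":5,"claw":0.0},{"dx":-0.05,"dy":-0.021,"dz":-0.001,"ax":0,"ay":0,"az":7,"claw":0.0},{"dx":-0.06,"dy":-0.025,"dz":-0.001,"ax":0,"ay":0,"az":8.5,"claw":0.0}]' 60;  python3 -c "
from h import *
to(547.7,-290,101,-89.2)"
```

```text
time: 2.43
ee_pos: [539.4, -347.5, 101.1]
orientation: [0.744, -0.669, 0.002, 0.001]
ft_force: [-1.3, -2.8, 0.6]
finger_gap: 7.7
pos [ 539.4 -347.5  101.1] yaw -83.93 F [-1.3 -2.8  0.6] t 2.43 gap 7.7
d [-0.0563 -0.0143 -0.0001] a [-0.09 -0.19  5.27]
```

```bash
python3 -m handwheel '[{"dx":-0.012,"dy":-0.003,"dz":0,"ax":0,"ay":0,"az":1.3,"claw":0.0},{"dx":-0.024,"dy":-0.006,"dz":0,"ax":0,"ay":0,"az":2.6,"claw":0.0},{"dx":-0.036,"dy":-0.009,"dz":0,"ax":0,"ay":0,"az":4,"claw":0.0},{"dx":-0.048,"dy":-0.012,"dz":0,"ax":0,"ay":0,"az":5.2,"claw":0.0},{"dx":-0.056,"dy":-0.014,"dz":0,"ax":0,"ay":0,"az":5.2,"claw":0.0}]' 60; python3 -m handwheel '[{"dx":0,"dy":0,"dz":0,"ax":0,"ay":0,"az":0,"claw":0.0},{"dx":0,"dy":0,"dz":0,"ax":0,"ay":0,"az":0,"claw":0.0}]' ;python3 - <<'E'
from h import *
to(547.7,-200,101,-89.2); save('wrist','w3'); save('side','s3'); save('top','t3')
E
```

```text
time: 2.85
ee_pos: [547.7, -290.3, 101.1]
orientation: [0.713, -0.701, 0.002, 0.0]
ft_force: [-0.5, -3.2, 2.2]
finger_gap: 7.5
time: 3.02
ee_pos: [547.9, -289.5, 101.0]
orientation: [0.713, -0.701, 0.001, -0.001]
ft_force: [0.4, 0.8, 6.0]
finger_gap: 7.3
pos [ 547.9 -289.5  101. ] yaw -89.01 F [0.4 0.8 6. ] t 3.02 gap 7.3
d [-0.0895 -0.0014 -0.    ] a [-0.14 -0.03  0.19]
```

View pics/w3.png

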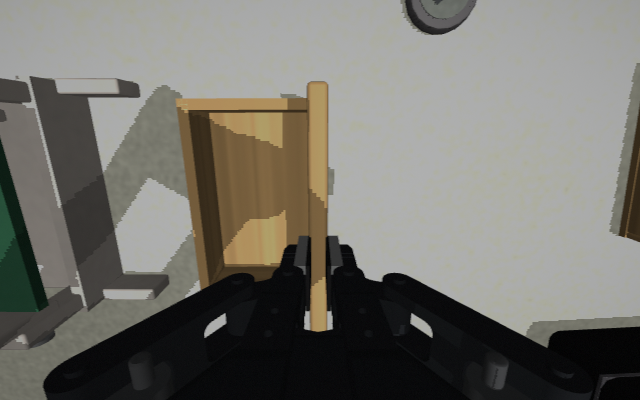

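View pics/s3.png

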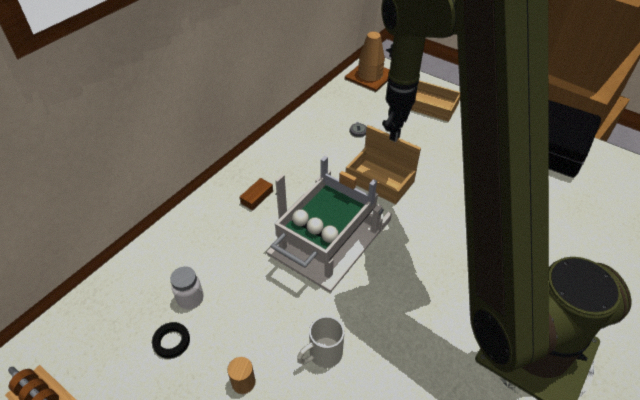

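View pics/t3.png

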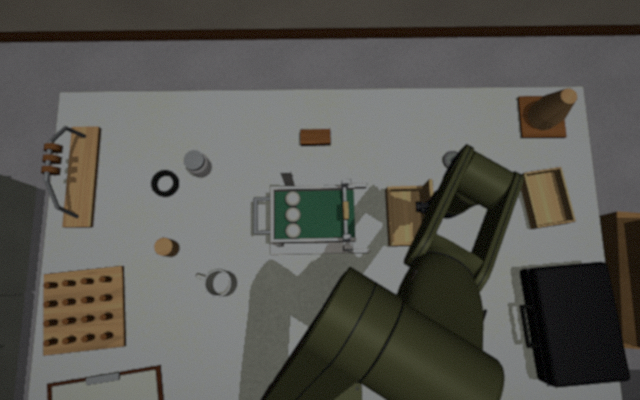

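Run:
```python
from h import *
crop('w3',0,65,220,315,3,'w3c'); w=load('w3'); print(w['xyz'],proj(w,[w['xyz']-[0,0,100]]))
```

```text
[ 613.91273707 -288.67345031  266.28405465] [[317.9634177  125.64103722]]
```

View pics/w3c.png

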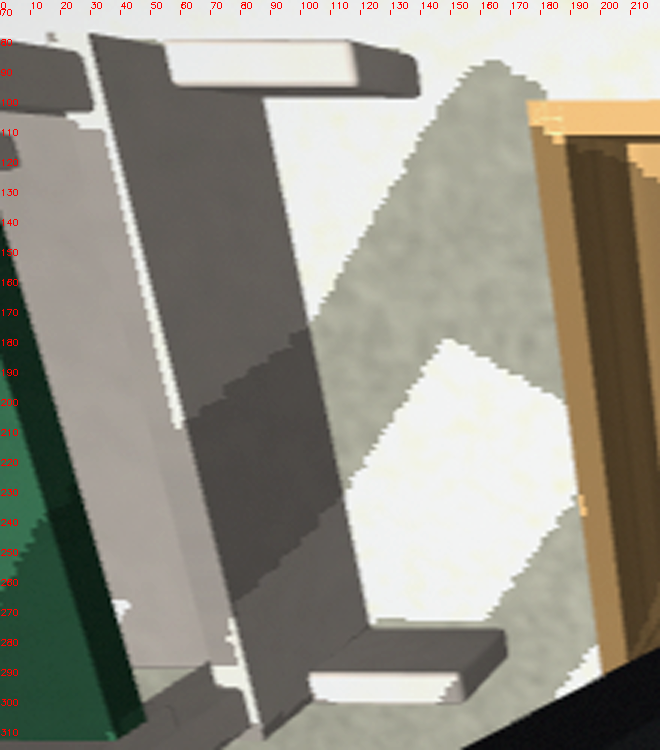

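Run:
```python
from h import *
w=load('w3')
f=lambda x,y,z: onz(w,(x+.5)/3-.5,65+(y+.5)/3-.5,z).round(1)
for p in [(175,87),(357,86),(312,672),(465,672)]: print('cheek',f(*p,30))
print('panel foot',f(264,98,0),f(370,626,0)); print('panel top', f(92,35,50),f(262,738,50))
print('box front corner', f(530,100,50),f(540,137,50),f(605,672,50))
```

```text
cheek [634.6 -81.9  30. ]
cheek [ 635.7 -130.1   30. ]
cheek [459.1 -85.6  30. ]
cheek [ 460.  -134.6   30. ]
panel foot [634.6 -81.6   0. ] [458.5 -83.8   0. ]
panel top [644.1 -82.3  50. ] [449.4 -83.6  50. ]
box front corner [ 631.4 -185.    50. ] [ 622.9 -186.5   50. ] [ 473.8 -188.7   50. ]
```

```bash
python3 -m handwheel '[{"dx":-0.012,"dy":0,"dz":-0.001,"ax":0,"ay":0,"az":0.2,"claw":0.0},{"dx":-0.03,"dy":0,"dz":-0.001,"ax":0,"ay":0,"az":0.2,"claw":0.0},{"dx":-0.048,"dy":0,"dz":-0.001,"ax":0,"ay":0,"az":0.2,"claw":0.0},{"dx":-0.066,"dy":-0.0005,"dz":-0.001,"ax":0,"ay":0,"az":0.2,"claw":0.0},{"dx":-0.08,"dy":-0.0005,"dz":-0.001,"ax":0,"ay":0,"az":0.2,"claw":0.0}]' ; python3 -m handwheel '[{"dx":-0.008,"dy":0,"dz":0,"ax":0,"ay":0,"az":0,"claw":0.0},{"dx":-0.014,"dy":0,"dz":0,"ax":0,"ay":0,"az":0,"claw":0.0},{"dx":-0.018,"dy":0,"dz":0,"ax":0,"ay":0,"az":0,"claw":0.0},{"dx":-0.02,"dy":0,"dz":0,"ax":0,"ay":0,"az":0,"claw":0.0}]' ;python3 - <<'E'
from h import *
to(546.8,-186,101,-89.2)
E
```

```text
time: 3.58
ee_pos: [546.2, -209.6, 101.0]
orientation: [0.712, -0.703, 0.001, 0.0]
ft_force: [0.3, -3.6, 2.1]
finger_gap: 7.8
time: 3.92
ee_pos: [546.0, -190.1, 101.0]
orientation: [0.712, -0.703, 0.001, 0.0]
ft_force: [0.5, -4.5, 4.0]
finger_gap: 7.8
pos [ 546.  -190.1  101. ] yaw -89.26 F [ 0.5 -4.5  4. ] t 3.92 gap 7.8
d [-0.0041 -0.0008 -0.    ] a [-0.04 -0.06 -0.06]
```

```bash
python3 -m handwheel '[{"dx":-0.002,"dy":0,"dz":0,"ax":0,"ay":0,"az":0,"claw":0.0},{"dx":-0.004,"dy":0,"dz":0,"ax":0,"ay":0,"az":0,"claw":0.0},{"dx":-0.005,"dy":0,"dz":0,"ax":0,"ay":0,"az":0,"claw":0.0},{"dx":-0.006,"dy":0,"dz":0,"ax":0,"ay":0,"az":0,"claw":0.0},{"dx":-0.006,"dy":0,"dz":0,"ax":0,"ay":0,"az":0,"claw":0.0}]' ;python3 - <<'E'
from h import *
to(546.8,-186,101,-89.2)
E
```

```text
time: 4.33
ee_pos: [545.9, -185.4, 101.0]
orientation: [0.712, -0.703, 0.001, 0.001]
ft_force: [-0.1, -8.4, 4.2]
finger_gap: 8.0
pos [ 545.9 -185.4  101. ] yaw -89.28 F [-0.1 -8.4  4.2] t 4.33 gap 8.0
d [ 0.0006 -0.0009  0.    ] a [-0.04 -0.15 -0.08]
```

```bash
python3 -m handwheel '[{"dx":-0.001,"dy":0,"dz":0,"ax":0,"ay":0,"az":0,"claw":0.0},{"dx":-0.002,"dy":0,"dz":0,"ax":0,"ay":0,"az":0,"claw":0.0},{"dx":-0.003,"dy":0,"dz":0,"ax":0,"ay":0,"az":0,"claw":0.0},{"dx":-0.003,"dy":0,"dz":0,"ax":0,"ay":0,"az":0,"claw":0.0}]' ;python3 - <<'E'
from h import *
to(546.8,-186,101,-89.2); save('wrist','w4');crop('w4',0,65,330,315,2,'w4c')
E
```

```text
time: 4.67
ee_pos: [546.0, -185.0, 101.6]
orientation: [0.712, -0.702, 0.003, 0.002]
ft_force: [-2.9, -13.1, 5.5]
finger_gap: 7.2
pos [ 546.  -185.   101.6] yaw -89.25 F [ -2.9 -13.1   5.5] t 4.67 gap 7.2
d [ 0.001  -0.0008  0.0006] a [-0.06 -0.4  -0.05]
```

View pics/w4c.png

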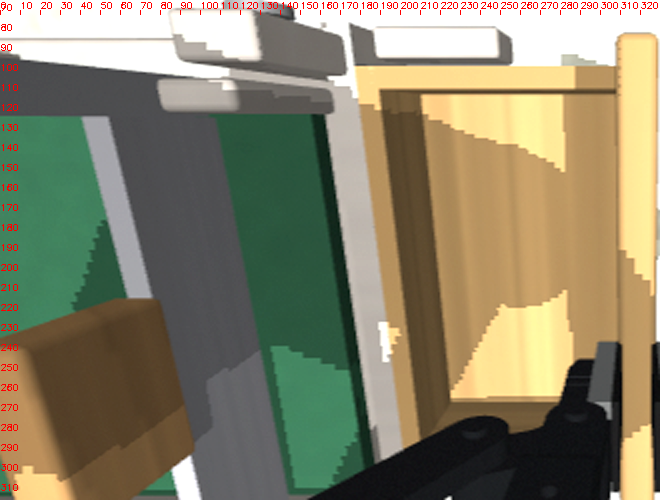

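```bash
python3 -m handwheel '[{"dx":0.003,"dy":0,"dz":0,"ax":0,"ay":0,"az":0,"claw":0.03},{"dx":0.003,"dy":0,"dz":0,"ax":0,"ay":0,"az":0,"claw":0.0854},{"dx":0.003,"dy":0,"dz":0,"ax":0,"ay":0,"az":0,"claw":0.0854},{"dx":0.003,"dy":0,"dz":0,"ax":0,"ay":0,"az":0,"claw":0.0854}]' 30; python3 -c "
from h import *
to(547.5,-61,212,-89.2)"
```

```text
time: 5.05
ee_pos: [544.7, -182.4, 99.8]
orientation: [0.711, -0.703, -0.002, -0.0]
ft_force: [0.3, 0.1, -0.3]
finger_gap: 55.5
pos [ 544.7 -182.4   99.8] yaw -89.3 F [ 0.3  0.1 -0.3] t 5.05 gap 55.5
d [-0.1216 -0.0041 -0.1119] a [ 0.12  0.14 -0.1 ]
```

```bash
python3 -m handwheel '[{"dx":0.002,"dy":0,"dz":-0.03,"ax":0,"ay":0,"az":0,"claw":0.0854},{"dx":0.002,"dy":0,"dz":-0.07,"ax":0,"ay":0,"az":0,"claw":0.0854},{"dx":0.0,"dy":0,"dz":-0.1,"ax":0,"ay":0,"az":0,"claw":0.0854},{"dx":-0.02,"dy":-0.002,"dz":-0.115,"ax":0,"ay":0,"az":0,"claw":0.0854},{"dx":-0.04,"dy":-0.004,"dz":-0.115,"ax":0,"ay":0,"az":0,"claw":0.0854}]'
python3 - <<'E'
from h import *
save('wrist','w5'); save('side','s5'); to(547.5,-61,212,-89.2)
crop('s5',300,100,440,260,4,'s5c')
E
```

```text
time: 5.47
ee_pos: [551.8, -144.0, 220.1]
orientation: [0.711, -0.703, 0.003, -0.002]
ft_force: [1.3, -0.7, -0.4]
finger_gap: 85.7
pos [ 549.3 -140.5  216.6] yaw -89.14 F [ 0.1 -0.3 -0.1] t 5.57 gap 85.4
d [-0.0795  0.0006  0.0048] a [-0.07  0.12  0.06]
```

View pics/w5.png

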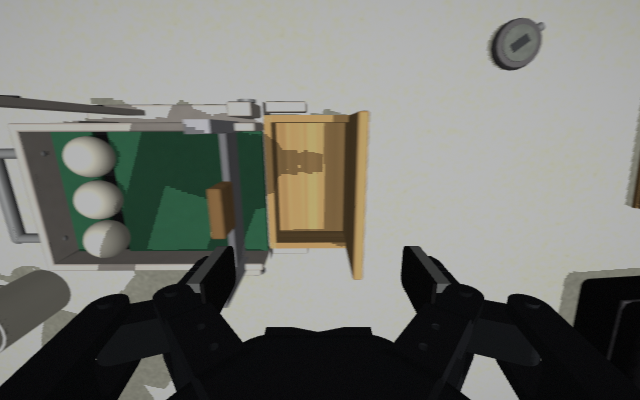

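View pics/s5c.png

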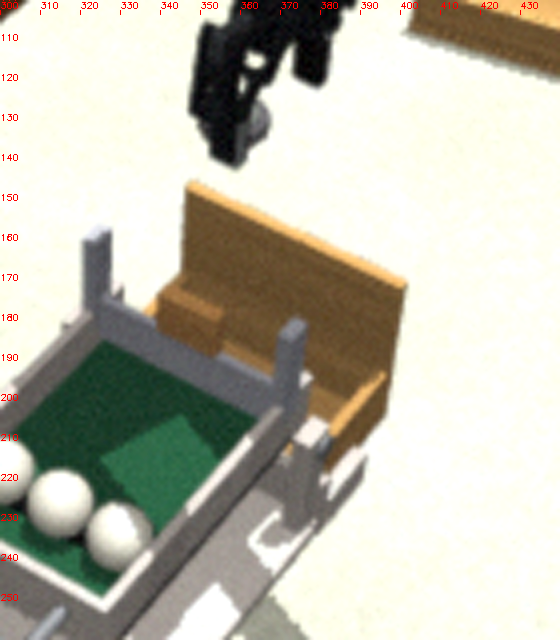

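Run:
```python
from h import *
crop('w5',170,90,390,290,3,'w5c')
```

```text
(no output)
```

View pics/w5c.png

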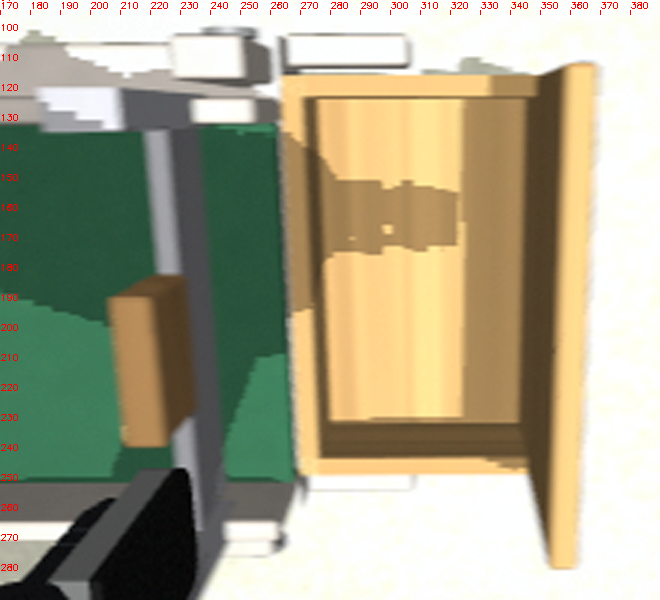

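Run:
```python
from h import *
w=load('w5')
f=lambda x,y,z: onz(w,170+(x+.5)/3-.5,90+(y+.5)/3-.5,z).round(1)
g=[f(*p,163) for p in [(108,297),(150,297),(165,447),(122,447)]]; print(g,np.mean(g,0))
print('cheek', f(288,68,30),f(410,67,30),f(308,476,30),f(412,476,30))
print('box front top', f(282,75,50),f(302,474,50),'back',f(567,64,130),f(598,64,130),f(575,567,130),f(550,567,130))
```

```text
[array([567.5, -52.6, 163. ]), array([567.6, -64. , 163. ]), array([523.8, -64.8, 163. ]), array([523.7, -52.5, 163. ])] [545.65  -58.475 163.   ]
cheek [633.7 -80.   30. ] [ 634.7 -129.4   30. ] [454.6 -82.6  30. ] [ 455.2 -130.5   30. ]
box front top [630.1 -81.2  50. ] [464.7 -83.5  50. ] back [ 631.1 -179.   130. ] [ 631.2 -188.   130. ] [ 467.6 -189.9  130. ] [ 467.5 -181.4  130. ]
```

```bash
python3 -m handwheel '[{"dx":-0.03,"dy":0.001,"dz":0,"ax":0,"ay":0,"az":0,"claw":0.06},{"dx":-0.06,"dy":0.001,"dz":0,"ax":0,"ay":0,"az":0,"claw":0.05},{"dx":-0.08,"dy":0.001,"dz":0,"ax":0,"ay":0,"az":0,"claw":0.05},{"dx":-0.08,"dy":0.001,"dz":0.0,"ax":0,"ay":0,"az":0,"claw":0.05},{"dx":-0.08,"dy":0.001,"dz":0.0,"ax":0,"ay":0,"az":0,"claw":0.05}]'
python3 - <<'E'
from h import *
to(546.8,-60,132,-89.2); save('wrist','w6')
E
```

```text
time: 5.98
ee_pos: [546.3, -62.8, 214.8]
orientation: [0.712, -0.702, -0.001, 0.001]
ft_force: [0.1, -0.8, -0.6]
finger_gap: 50.1
pos [546.3 -62.8 214.8] yaw -89.14 F [ 0.1 -0.8 -0.6] t 5.98 gap 50.1
d [-0.0027 -0.0007  0.0828] a [0.12 0.01 0.06]
```

View pics/w6.png

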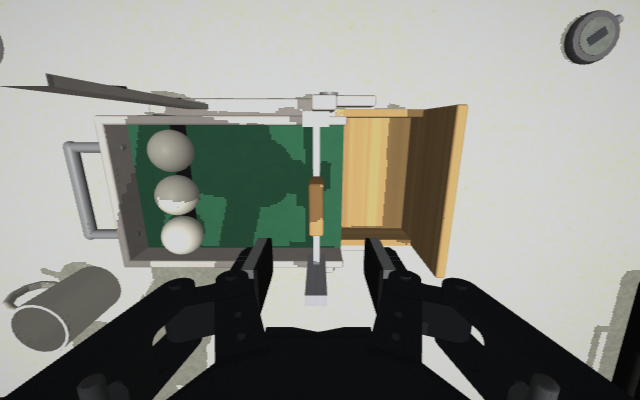

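Run:
```python
from h import *
w=load('w6'); print(onz(w,316.5,186,163),onz(w,316,235,163)); print(proj(w,[[546.8,-60,163]]))
crop('w6',250,80,390,320,3,'w6c')
```

```text
[565.97558462 -61.59073183 163.        ] [524.19641803 -61.79344384 163.        ]
[[314.19255922 209.06284894]]
```

View pics/w6c.png

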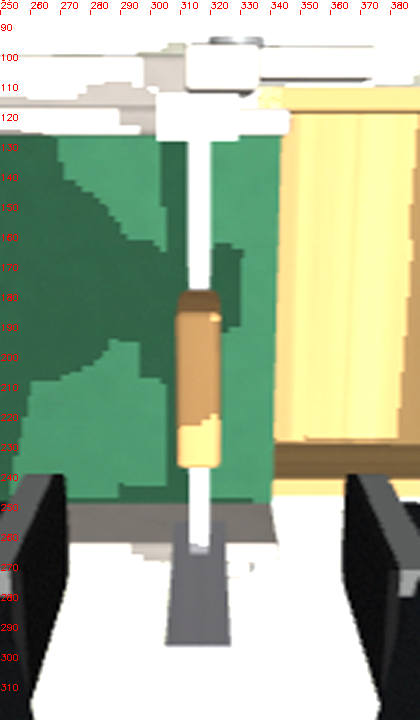

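```bash
python3 -m handwheel '[{"dx":-0.001,"dy":0,"dz":0.02,"ax":0,"ay":0,"az":0,"claw":0.05},{"dx":-0.001,"dy":0,"dz":0.045,"ax":0,"ay":0,"az":0,"claw":0.05},{"dx":-0.001,"dy":0,"dz":0.07,"ax":0,"ay":0,"az":0,"claw":0.05},{"dx":-0.001,"dy":0,"dz":0.082,"ax":0,"ay":0,"az":0,"claw":0.05},{"dx":-0.001,"dy":0,"dz":0.082,"ax":0,"ay":0,"az":0,"claw":0.05}]' 25 ; python3 -m handwheel '[{"dx":0,"dy":0,"dz":0,"ax":0,"ay":0,"az":0,"claw":0.02},{"dx":0,"dy":0,"dz":0,"ax":0,"ay":0,"az":0,"claw":0.0},{"dx":0,"dy":0,"dz":0,"ax":0,"ay":0,"az":0,"claw":0.0},{"dx":0,"dy":0,"dz":0,"ax":0,"ay":0,"az":0,"claw":0.0},{"dx":0,"dy":0,"dz":0,"ax":0,"ay":0,"az":0,"claw":0.0}]' 25;python3 - <<'E'
from h import *
to(546.8,-60,132,-89.2)
E
```

```text
time: 6.45
ee_pos: [544.2, -63.6, 130.1]
orientation: [0.711, -0.703, -0.003, 0.002]
ft_force: [-0.1, 0.5, 0.4]
finger_gap: 49.8
time: 6.87
ee_pos: [548.2, -61.1, 134.9]
orientation: [0.711, -0.703, -0.0, -0.002]
ft_force: [0.9, 5.1, -1.2]
finger_gap: 10.8
pos [548.2 -61.1 134.9] yaw -89.31 F [ 0.9  5.1 -1.2] t 6.87 gap 10.8
d [-0.0011  0.0014  0.0029] a [-0.17  0.17 -0.11]
```

```bash
python3 -m handwheel '[{"dx":0,"dy":0,"dz":-0.01,"ax":0,"ay":0,"az":0,"claw":0.0},{"dx":0,"dy":0,"dz":-0.022,"ax":0,"ay":0,"az":0,"claw":0.0},{"dx":0,"dy":0,"dz":-0.036,"ax":0,"ay":0,"az":0,"claw":0.0},{"dx":0,"dy":0,"dz":-0.048,"ax":0,"ay":0,"az":0,"claw":0.0},{"dx":0,"dy":0,"dz":-0.055,"ax":0,"ay":0,"az":0,"claw":0.0}]' 35 ; python3 -m handwheel '[{"dx":0,"dy":0,"dz":-0.003,"ax":0,"ay":0,"az":0,"claw":0.0},{"dx":0,"dy":0,"dz":-0.005,"ax":0,"ay":0,"az":0,"claw":0.0},{"dx":0,"dy":0,"dz":-0.005,"ax":0,"ay":0,"az":0,"claw":0.0}]';python3 - <<'E'
from h import *
to(546.8,-60,132,-89.2)
E
```

```text
time: 7.28
ee_pos: [547.8, -61.3, 189.8]
orientation: [0.712, -0.703, -0.0, -0.002]
ft_force: [8.7, 1.9, -40.9]
finger_gap: 10.7
time: 7.53
ee_pos: [547.5, -61.5, 189.9]
orientation: [0.712, -0.703, -0.001, -0.001]
ft_force: [9.3, 4.5, -25.7]
finger_gap: 11.0
pos [547.5 -61.5 189.9] yaw -89.28 F [  9.3   4.5 -25.7] t 7.53 gap 11.0
d [-0.0013  0.0006  0.0579] a [ 0.07  0.16 -0.08]
```

Run:
```python
from h import *
save('side','s7'); crop('s7',300,100,440,260,4,'s7c'); save('wrist','w7')
to(546.8,-60,132,-89.2)
```

```text
pos [547.5 -61.5 189.9] yaw -89.28 F [  8.6   2.8 -25.9] t 7.63 gap 10.8
d [-0.0013  0.0006  0.0579] a [ 0.08  0.16 -0.08]
```

View pics/s7c.png

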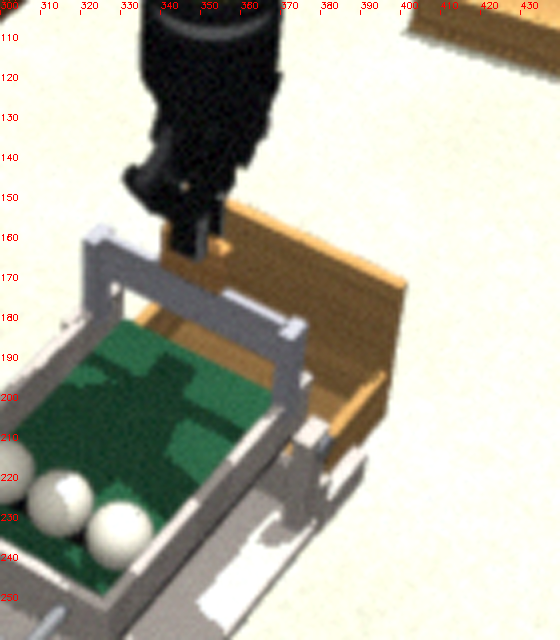

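View pics/w7.png

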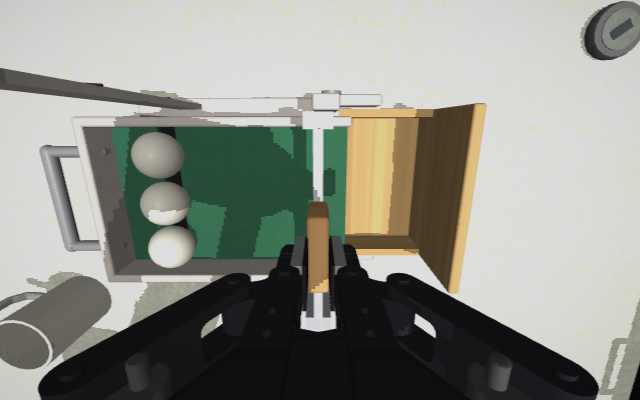

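```bash
python3 -m handwheel '[{"dx":0,"dy":0,"dz":0.002,"ax":0,"ay":0,"az":0,"claw":0.0},{"dx":0,"dy":0,"dz":0.003,"ax":0,"ay":0,"az":0,"claw":0.0},{"dx":0,"dy":0,"dz":0.003,"ax":0,"ay":0,"az":0,"claw":0.0}]'; python3 -c "
from h import *
to(546.8,-60,132,-89.2)"
```

```text
time: 7.88
ee_pos: [547.7, -61.4, 189.8]
orientation: [0.712, -0.703, -0.001, -0.001]
ft_force: [4.1, 4.3, -10.7]
finger_gap: 10.5
pos [547.7 -61.4 189.8] yaw -89.28 F [  4.1   4.3 -10.7] t 7.88 gap 10.5
d [-0.0012  0.0009  0.0578] a [-0.03  0.15 -0.08]
```

```bash
python3 -m handwheel '[{"dx":0,"dy":0,"dz":0.001,"ax":0,"ay":0,"az":0,"claw":0.02},{"dx":0,"dy":0,"dz":0.001,"ax":0,"ay":0,"az":0,"claw":0.05},{"dx":0,"dy":0,"dz":0.001,"ax":0,"ay":0,"az":0,"claw":0.06},{"dx":0,"dy":0,"dz":0.001,"ax":0,"ay":0,"az":0,"claw":0.06}]'; python3 -m handwheel '[{"dx":0,"dy":0,"dz":-0.03,"ax":0,"ay":0,"az":0,"claw":0.06},{"dx":0,"dy":0,"dz":-0.06,"ax":0,"ay":0,"az":0,"claw":0.06},{"dx":-0.03,"dy":0,"dz":-0.08,"ax":0,"ay":0,"az":0,"claw":0.06},{"dx":-0.06,"dy":0,"dz":-0.08,"ax":0,"ay":0,"az":0,"claw":0.06},{"dx":-0.1,"dy":0,"dz":-0.08,"ax":0,"ay":0,"az":0,"claw":0.05}]'
python3 - <<'E'
from h import *
to(544.1,177.8,250,-89.2); save('side','s8'); crop('s8',255,100,455,300,3,'s8c')
E
```

```text
time: 8.22
ee_pos: [547.5, -63.2, 190.6]
orientation: [0.711, -0.703, 0.001, -0.0]
ft_force: [0.4, -0.9, 0.8]
finger_gap: 55.4
time: 8.63
ee_pos: [547.6, 36.2, 272.6]
orientation: [0.71, -0.704, 0.003, -0.002]
ft_force: [-0.0, 0.6, -0.2]
finger_gap: 50.4
pos [547.6  36.2 272.6] yaw -89.49 F [-0.   0.6 -0.2] t 8.63 gap 50.4
d [-0.1417  0.0024  0.0224] a [-0.35 -0.09 -0.29]
```

View pics/s8c.png

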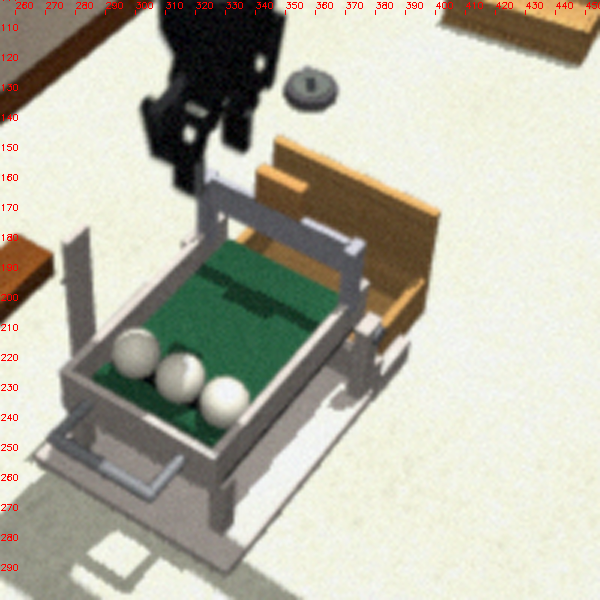

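Run:
```python
from h import *
s=load('s8'); 
for z in (215,218,221): print(z,((proj(s,[[569.5,-55,z],[525.5,-55.5,z]])-[255,100])*3).round(1))
```

```text
215 [[253.8 173.4]
 [300.7 196. ]]
218 [[253.9 170.6]
 [300.9 193.2]]
221 [[254.  167.8]
 [301.2 190.3]]
```

```bash
python3 -m handwheel '[{"dx":-0.04,"dy":0.001,"dz":-0.01,"ax":0,"ay":0,"az":0,"claw":0.045},{"dx":-0.08,"dy":0.002,"dz":-0.01,"ax":0,"ay":0,"az":0,"claw":0.045},{"dx":-0.115,"dy":0.003,"dz":-0.01,"ax":0,"ay":0,"az":0,"claw":0.045},{"dx":-0.142,"dy":0.003,"dz":-0.01,"ax":0,"ay":0,"az":0,"claw":0.045},{"dx":-0.142,"dy":0.003,"dz":0.0,"ax":0,"ay":0,"az":0,"claw":0.045}]';  python3 - <<'E'
from h import *
save('wrist','w9'); save('top','t9'); to(544.1,177.8,87,-89.2)
E
```

```text
time: 9.1
ee_pos: [542.3, 184.4, 272.1]
orientation: [0.713, -0.701, 0.0, -0.003]
ft_force: [0.5, -0.7, 0.5]
finger_gap: 45.3
pos [540.  179.6 268.6] yaw -89.14 F [-0.4  0.2 -0.1] t 9.2 gap 45.2
d [ 0.0017 -0.0044  0.1816] a [ 0.12 -0.07  0.06]
```

View pics/w9.png

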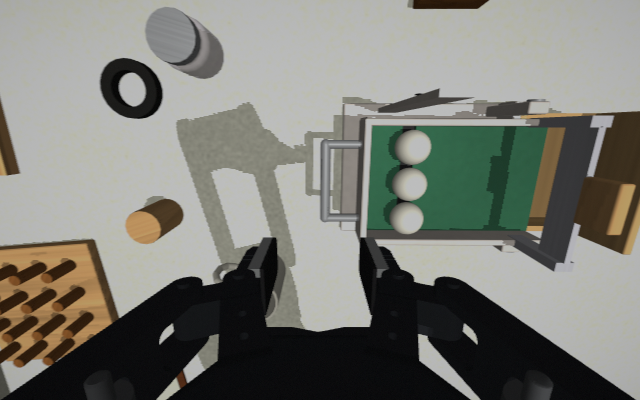

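View pics/t9.png

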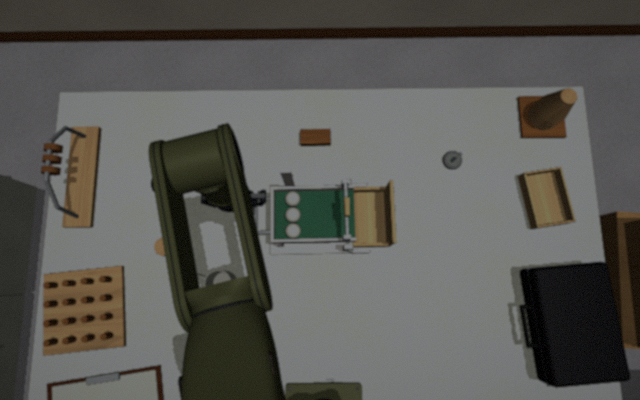

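Run:
```python
from h import *
w=load('w9'); a,b=onz(w,326,142,106),onz(w,326.5,219,106); print(a,b,(a+b)/2)
crop('w9',290,100,430,250,4,'w9c')
```

```text
[590.65770944 176.36082275 106.        ] [496.35071371 173.28454164 106.        ] [543.50421157 174.8226822  106.        ]
```

View pics/w9c.png

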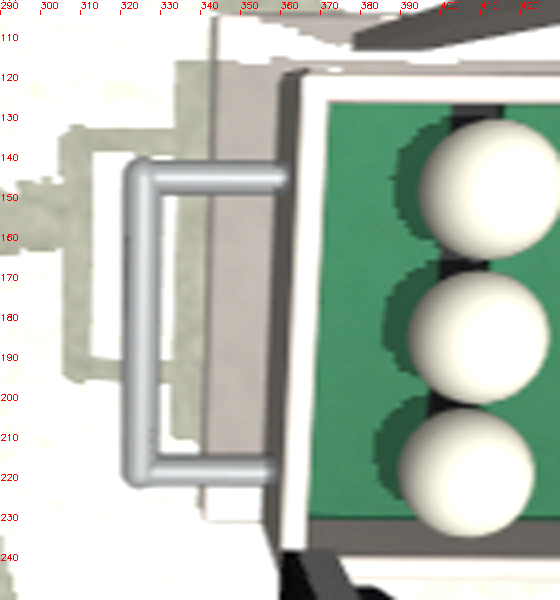

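```bash
python3 -m handwheel '[{"dx":0.002,"dy":-0.002,"dz":0.03,"ax":0,"ay":0,"az":0,"claw":0.045},{"dx":0.003,"dy":-0.004,"dz":0.06,"ax":0,"ay":0,"az":0,"claw":0.045},{"dx":0.003,"dy":-0.004,"dz":0.09,"ax":0,"ay":0,"az":0,"claw":0.045},{"dx":0.003,"dy":-0.004,"dz":0.105,"ax":0,"ay":0,"az":0,"claw":0.045},{"dx":0.003,"dy":-0.004,"dz":0.105,"ax":0,"ay":0,"az":0,"claw":0.045}]';python3 -m handwheel '[{"dx":0,"dy":0,"dz":0,"ax":0,"ay":0,"az":0,"claw":0.045},{"dx":0,"dy":0,"dz":0,"ax":0,"ay":0,"az":0,"claw":0.045}]';  python3 - <<'E'
from h import *
save('wrist','w10'); to(543.5,176.5,87,-89.2)
crop('w10',230,80,430,280,3,'w10c')
E
```

```text
time: 9.62
ee_pos: [542.0, 173.6, 160.8]
orientation: [0.711, -0.703, -0.002, 0.004]
ft_force: [0.2, -0.2, 0.4]
finger_gap: 45.2
time: 9.78
ee_pos: [546.4, 175.5, 166.1]
orientation: [0.711, -0.703, 0.001, -0.001]
ft_force: [0.0, -0.0, 1.0]
finger_gap: 45.2
pos [546.7 175.9 166.6] yaw -89.34 F [-0.4  0.5  0.7] t 9.83 gap 45.1
d [-0.0006  0.0034  0.0796] a [-0.19  0.03 -0.14]
```

View pics/w10c.png

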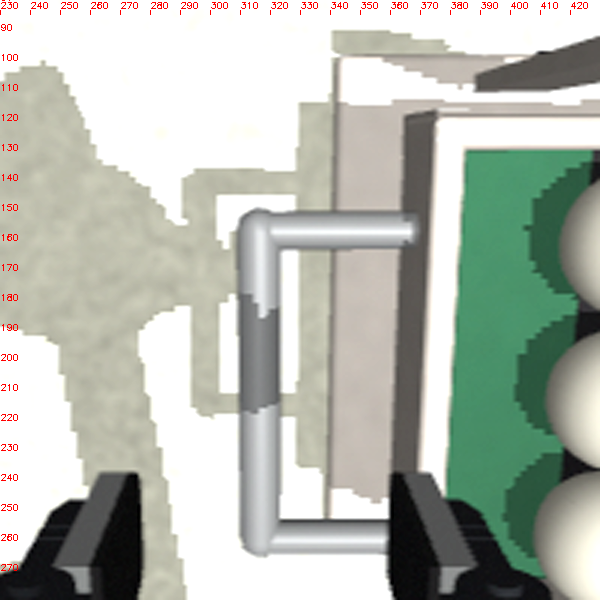

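Run:
```python
from h import *
w=load('w10'); a,b=onz(w,315.8,152,105),onz(w,315.8,263,105); print(a,b,(a+b)/2, a-b)
```

```text
[592.04518667 177.51139136 105.        ] [493.82493146 176.48314385 105.        ] [542.93505906 176.9972676  105.        ] [98.2202552   1.02824752  0.        ]
```

```bash
python3 -m handwheel '[{"dx":-0.001,"dy":0.003,"dz":0.015,"ax":0,"ay":0,"az":0,"claw":0.036},{"dx":-0.001,"dy":0.003,"dz":0.035,"ax":0,"ay":0,"az":0,"claw":0.036},{"dx":-0.001,"dy":0.003,"dz":0.055,"ax":0,"ay":0,"az":0,"claw":0.036},{"dx":-0.001,"dy":0.003,"dz":0.072,"ax":0,"ay":0,"az":0,"claw":0.036},{"dx":-0.001,"dy":0.003,"dz":0.08,"ax":0,"ay":0,"az":0,"claw":0.036}]' 30;python3 -m handwheel '[{"dx":0,"dy":0,"dz":0,"ax":0,"ay":0,"az":0,"claw":0.036},{"dx":0,"dy":0,"dz":0,"ax":0,"ay":0,"az":0,"claw":0.036},{"dx":0,"dy":0,"dz":0,"ax":0,"ay":0,"az":0,"claw":0.036}]';  python3 - <<'E'
from h import *
to(543.5,177,87,-89.2)
E
```

```text
time: 10.25
ee_pos: [542.2, 177.0, 84.5]
orientation: [0.711, -0.703, 0.0, -0.0]
ft_force: [0.5, 0.3, 0.1]
finger_gap: 36.0
time: 10.5
ee_pos: [543.5, 177.5, 86.3]
orientation: [0.712, -0.703, 0.001, -0.001]
ft_force: [-0.3, 0.5, -0.5]
finger_gap: 36.0
pos [543.5 177.5  86.3] yaw -89.28 F [-0.3  0.5 -0.5] t 10.5 gap 36.0
d [ 0.0005  0.     -0.0007] a [-0.17  0.04 -0.08]
```

```bash
python3 -m handwheel '[{"dx":0,"dy":0,"dz":0,"ax":0,"ay":0,"az":0,"claw":0.01},{"dx":0,"dy":0,"dz":0,"ax":0,"ay":0,"az":0,"claw":0.0},{"dx":0,"dy":0,"dz":0,"ax":0,"ay":0,"az":0,"claw":0.0},{"dx":0,"dy":0,"dz":0,"ax":0,"ay":0,"az":0,"claw":0.0},{"dx":0,"dy":0,"dz":0,"ax":0,"ay":0,"az":0,"claw":0.0}]' 25
python3 - <<'E'
from h import *
to(543.5,177,87,-89.2); save('wrist','w11');save('side','s11'); crop('s11',255,130,415,310,4,'s11c')
# arc plan (grasp at bar, vertical tool), tool axes: dx ~ -y, dz ~ -z
for a in (1,2,4,6,9,12,15,18,21,24,27,28,29,30,31,32):
    t=np.radians(a); y=250*np.cos(t)-20*np.sin(t)-250; z=250*np.sin(t)+20*np.cos(t)-20
    print(a,'dx',round(-y/1000,4),'dz',round(-z/1000,4))
E
```

```text
time: 10.92
ee_pos: [542.9, 177.1, 85.7]
orientation: [0.712, -0.703, 0.001, -0.001]
ft_force: [-0.2, -2.4, 6.2]
finger_gap: 7.1
pos [542.9 177.1  85.7] yaw -89.27 F [-0.2 -2.4  6.2] t 10.92 gap 7.1
d [ 0.0001 -0.0006 -0.0013] a [-0.12 -0.   -0.07]
1 dx 0.0004 dz -0.0044
2 dx 0.0009 dz -0.0087
4 dx 0.002 dz -0.0174
6 dx 0.0035 dz -0.026
9 dx 0.0062 dz -0.0389
12 dx 0.0096 dz -0.0515
15 dx 0.0137 dz -0.064
18 dx 0.0184 dz -0.0763
21 dx 0.0238 dz -0.0883
24 dx 0.0297 dz -0.1
27 dx 0.0363 dz -0.1113
28 dx 0.0387 dz -0.115
29 dx 0.041 dz -0.1187
30 dx 0.0435 dz -0.1223
31 dx 0.046 dz -0.1259
32 dx 0.0486 dz -0.1294
```

View pics/w11.png

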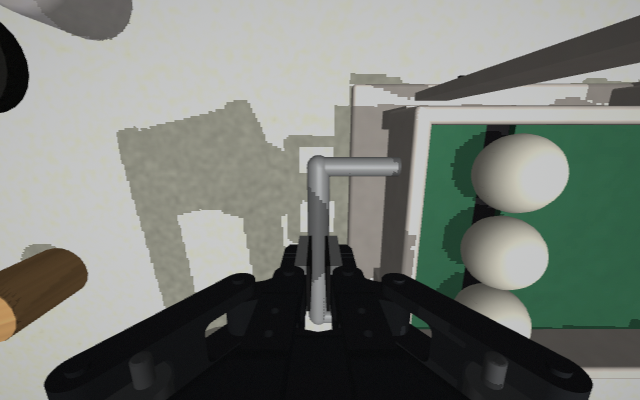

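View pics/s11c.png

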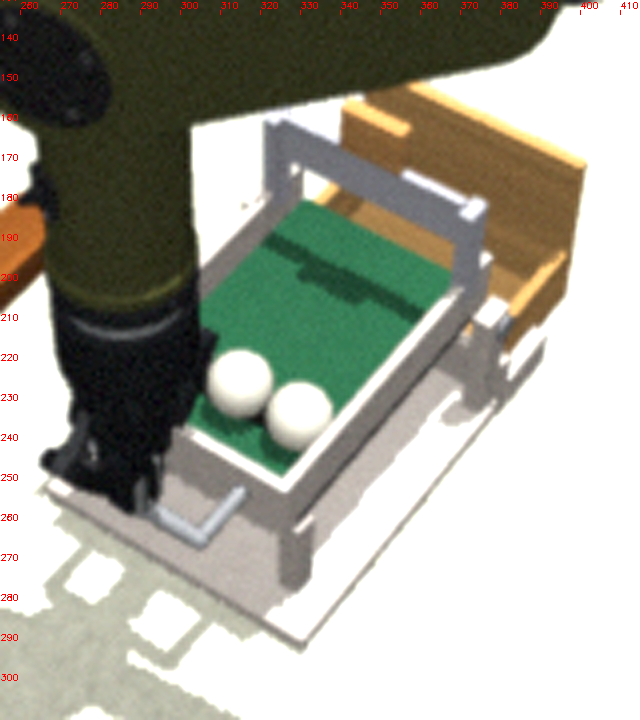

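```bash
python3 -m handwheel '[{"dx":0,"dy":0,"dz":0,"ax":0,"ay":0,"az":0,"claw":0.0},{"dx":0,"dy":0,"dz":-0.002,"ax":0,"ay":0,"az":0,"claw":0.0},{"dx":0.0004,"dy":0,"dz":-0.0045,"ax":0,"ay":0,"az":0,"claw":0.0},{"dx":0.001,"dy":0,"dz":-0.0087,"ax":0,"ay":0,"az":0,"claw":0.0},{"dx":0.002,"dy":0,"dz":-0.0174,"ax":0,"ay":0,"az":0,"claw":0.0}]' 40
python3 - <<'E'
from h import *
to(543.5,177,87,-89.2); save('wrist','w12')
E
```

```text
time: 11.43
ee_pos: [540.8, 175.0, 101.3]
orientation: [0.712, -0.703, -0.001, 0.001]
ft_force: [-0.7, 0.4, -0.3]
finger_gap: 0.2
pos [540.8 175.  101.3] yaw -89.28 F [-0.7  0.4 -0.3] t 11.43 gap 0.2
d [-0.0019 -0.0028  0.0143] a [ 0.18 -0.03 -0.08]
```

View pics/w12.png

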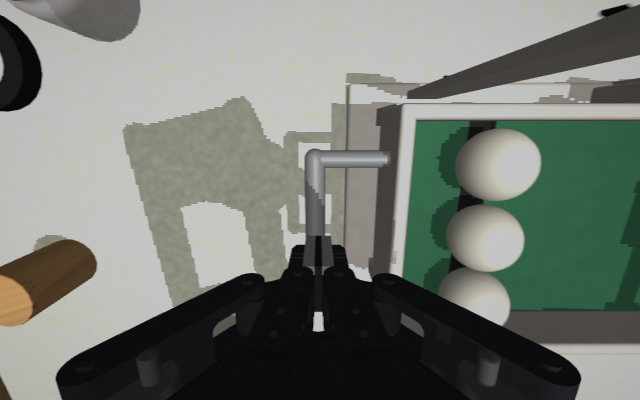

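Run:
```python
from h import *
s=load('s11'); print(((proj(s,[[542.9,177.1,85.7],[543,177,105],[498,176.5,105],[498,176.5,85]])-[255,130])*4).round(1))
crop('s11',265,180,325,290,8,'s11d')
save('side','s12'); crop('s12',255,130,415,310,4,'s12c'); s=load('s12')
print(((proj(s,[[540.8,175,101.3],[543,177,105],[498,176.5,105]])-[255,130])*4).round(1))
to(543.5,177,87,-89.2)
```

```text
[[138.3 519.9]
 [136.9 499.6]
 [200.9 537.9]
 [201.5 558.5]]
[[142.4 503.1]
 [136.9 499.6]
 [200.9 537.9]]
pos [542.8 175.4 103.2] yaw -89.29 F [ 0.   0.5 -0.5] t 11.53 gap 0.3
d [-0.0016 -0.0006  0.0162] a [-0.1   0.03 -0.09]
```

View pics/s11d.png

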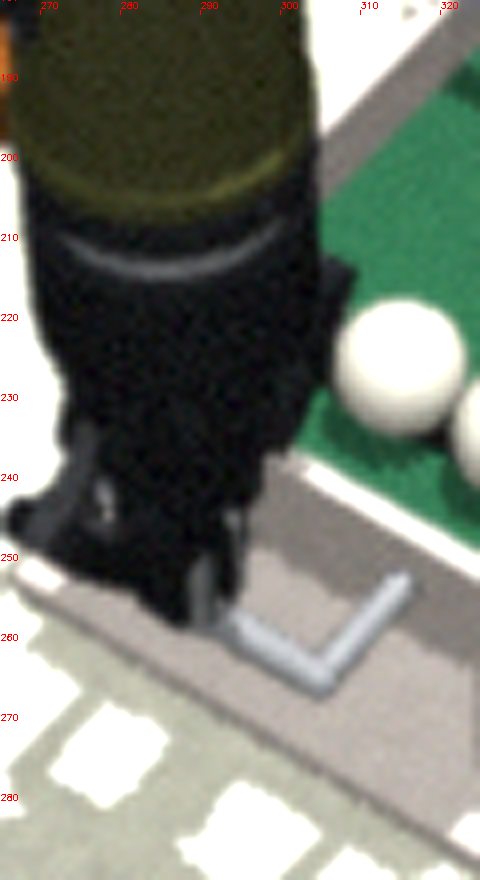

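View pics/s12c.png

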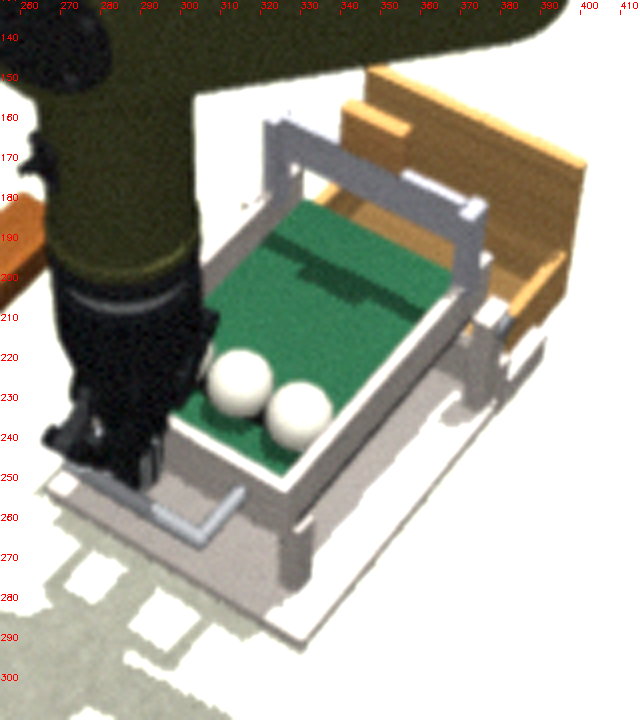

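Run:
```python
from h import *
for f,p,c,k in [('s7',[547.5,-61.5,189.9],(300,100),4),('s5',[551,-143,219],(300,100),4),('s3',[547.9,-289.5,101],(0,0),1),('s2',[530.3,-411.8,101],(0,0),1)]:
    s=load(f); print(f,((proj(s,[p,np.array(p)+[0,0,15]])-c)*k).round(1))
print(robot.observe()['ee_pos'])
save('side','s13'); crop('s13',265,180,325,290,8,'s13d'); s=load('s13'); p=robot.observe()['ee_pos']
print(p,((proj(s,[p,p+[0,0,15]])-[265,180])*8).round(1)); crop('s2',400,60,460,140,8,'s2d')
```

```text
s7 [[193.5 271. ]
 [194.6 252.7]]
s5 [[265.8 159.2]
 [267.5 140.2]]
s3 [[393.  144.6]
 [393.6 140.5]]
s2 [[420.1 124.2]
 [420.9 120.1]]
[542.84961376 175.36700028 103.23669227]
[542.59373855 175.33088483 102.73902535] [[198.9 600.9]
 [196.7 569.1]]
```

View pics/s13d.png

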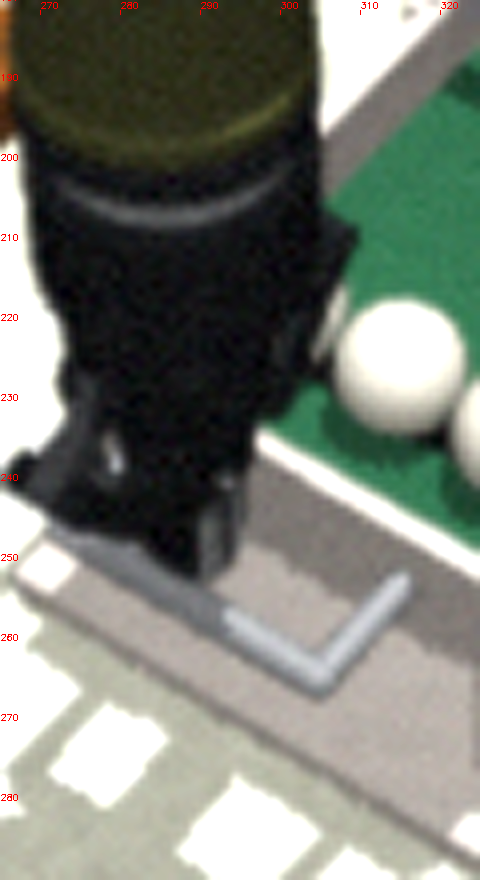

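View pics/s2d.png

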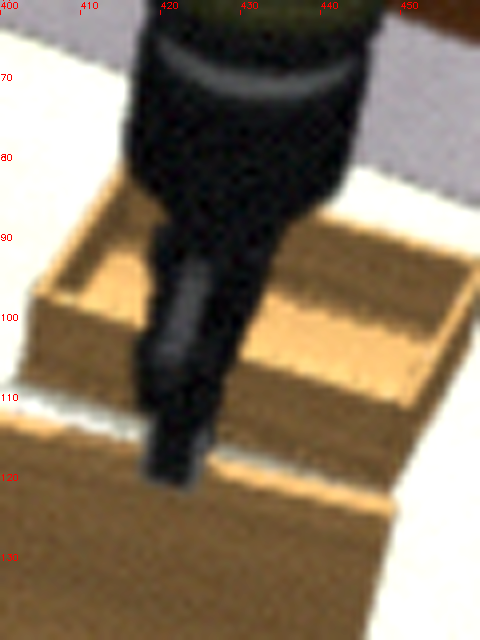

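```bash
python3 -m handwheel '[{"dx":-0.001,"dy":0,"dz":-0.02,"ax":0,"ay":0,"az":0,"claw":0.0},{"dx":-0.002,"dy":0,"dz":-0.03,"ax":0,"ay":0,"az":0,"claw":0.036},{"dx":-0.002,"dy":0,"dz":-0.03,"ax":0,"ay":0,"az":0,"claw":0.036},{"dx":-0.002,"dy":0,"dz":-0.03,"ax":0,"ay":0,"az":0,"claw":0.036},{"dx":-0.002,"dy":0,"dz":-0.03,"ax":0,"ay":0,"az":0,"claw":0.036}]' 30
python3 - <<'E'
from h import *
to(543.5,177,74,-89.2)
E
```

```text
time: 12.0
ee_pos: [541.7, 177.2, 131.6]
orientation: [0.712, -0.703, -0.0, 0.0]
ft_force: [-0.0, -0.2, -0.6]
finger_gap: 36.3
pos [541.7 177.2 131.6] yaw -89.28 F [-0.  -0.2 -0.6] t 12.0 gap 36.3
d [ 0.0002 -0.0018  0.0576] a [ 0.03 -0.01 -0.08]
```

```bash
python3 -m handwheel '[{"dx":0,"dy":-0.001,"dz":0.012,"ax":0,"ay":0,"az":0,"claw":0.036},{"dx":0,"dy":-0.001,"dz":0.028,"ax":0,"ay":0,"az":0,"claw":0.036},{"dx":0,"dy":-0.001,"dz":0.044,"ax":0,"ay":0,"az":0,"claw":0.036},{"dx":0,"dy":-0.001,"dz":0.058,"ax":0,"ay":0,"az":0,"claw":0.036},{"dx":0,"dy":-0.001,"dz":0.058,"ax":0,"ay":0,"az":0,"claw":0.036}]' 30; python3 -m handwheel '[{"dx":0,"dy":0,"dz":0,"ax":0,"ay":0,"az":0,"claw":0.02},{"dx":0,"dy":0,"dz":0,"ax":0,"ay":0,"az":0,"claw":0.0},{"dx":0,"dy":0,"dz":0,"ax":0,"ay":0,"az":0,"claw":0.0},{"dx":0,"dy":0,"dz":0,"ax":0,"ay":0,"az":0,"claw":0.0},{"dx":0,"dy":0,"dz":0,"ax":0,"ay":0,"az":0,"claw":0.0}]' 30
python3 - <<'E'
from h import *
to(543.5,177,74,-89.2); save('side','s14');crop('s14',265,180,325,290,8,'s14d');to(543.5,177,74,-89.2);
E
```

```text
time: 12.42
ee_pos: [540.0, 176.4, 70.5]
orientation: [0.711, -0.703, -0.002, 0.003]
ft_force: [0.0, -0.8, -0.9]
finger_gap: 35.9
time: 12.83
ee_pos: [543.3, 177.1, 74.5]
orientation: [0.712, -0.703, 0.0, -0.0]
ft_force: [1.2, -0.5, -3.9]
finger_gap: 10.7
pos [543.3 177.1  74.5] yaw -89.27 F [ 1.2 -0.5 -3.9] t 12.83 gap 10.7
d [ 0.0001 -0.0002  0.0005] a [-0.03 -0.01 -0.07]
pos [543.3 177.1  74.5] yaw -89.28 F [-0.2 -1.7 -2.7] t 12.88 gap 10.8
d [ 0.0001 -0.0002  0.0005] a [-0.03 -0.01 -0.08]
```

View pics/s14d.png

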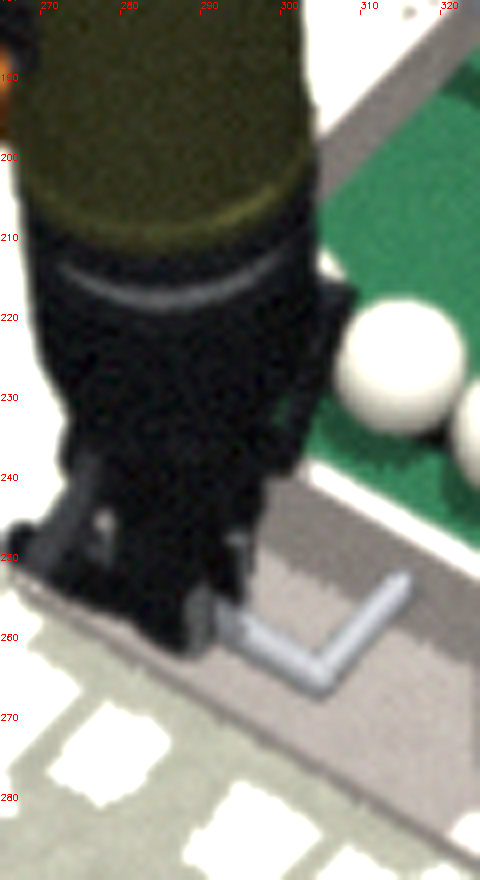

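```bash
python3 -m handwheel '[{"dx":0,"dy":0,"dz":0,"ax":0,"ay":0,"az":0,"claw":0.0},{"dx":0,"dy":0,"dz":-0.002,"ax":0,"ay":0,"az":0,"claw":0.0},{"dx":0.0004,"dy":0,"dz":-0.0044,"ax":0,"ay":0,"az":0,"claw":0.0},{"dx":0.0009,"dy":0,"dz":-0.0087,"ax":0,"ay":0,"az":0,"claw":0.0},{"dx":0.001,"dy":0,"dz":-0.0087,"ax":0,"ay":0,"az":0,"claw":0.0}]' 45
python3 - <<'E'
from h import *
to(543.5,177,74,-89.2)
E
```

```text
time: 13.3
ee_pos: [543.3, 176.3, 83.6]
orientation: [0.711, -0.703, 0.0, -0.0]
ft_force: [1.1, -1.9, -4.3]
finger_gap: 10.1
pos [543.3 176.3  83.6] yaw -89.29 F [ 1.1 -1.9 -4.3] t 13.3 gap 10.1
d [-0.0007 -0.0002  0.0096] a [-0.03  0.01 -0.09]
```

```bash
python3 -m handwheel '[{"dx":0.001,"dy":0,"dz":-0.0087,"ax":0,"ay":0,"az":0,"claw":0.0},{"dx":0.0025,"dy":0,"dz":-0.0173,"ax":0,"ay":0,"az":0,"claw":0.0},{"dx":0.0042,"dy":0,"dz":-0.026,"ax":0,"ay":0,"az":0,"claw":0.0},{"dx":0.0063,"dy":0,"dz":-0.0345,"ax":0,"ay":0,"az":0,"claw":0.0},{"dx":0.0086,"dy":0,"dz":-0.0428,"ax":0,"ay":0,"az":0,"claw":0.0}]' 45
python3 - <<'E'
from h import *
to(543.5,177,74,-89.2)
c=lambda a:(250*np.cos(a)-20*np.sin(a),250*np.sin(a)+20*np.cos(a))
y0,z0=c(np.radians(12))
for a in (14,16,18,20,22,24,26,28,30): y,z=c(np.radians(a)); print(a,round((y0-y)/1000,4),round((z0-z)/1000,4))
E
```

```text
time: 13.72
ee_pos: [543.4, 167.6, 126.9]
orientation: [0.712, -0.703, 0.0, -0.0]
ft_force: [1.8, -0.8, -4.8]
finger_gap: 10.1
pos [543.4 167.6 126.9] yaw -89.28 F [ 1.8 -0.8 -4.8] t 13.72 gap 10.1
d [-0.0094 -0.0002  0.0529] a [-0.04  0.02 -0.08]
14 0.0026 -0.0083
16 0.0056 -0.0166
18 0.0088 -0.0247
20 0.0123 -0.0328
22 0.0161 -0.0407
24 0.0201 -0.0484
26 0.0244 -0.056
28 0.029 -0.0635
30 0.0339 -0.0708
```

```bash
python3 -m handwheel '[{"dx":0.0026,"dy":0,"dz":-0.0083,"ax":0,"ay":0,"az":0,"claw":0.0},{"dx":0.0056,"dy":0,"dz":-0.0166,"ax":0,"ay":0,"az":0,"claw":0.0},{"dx":0.0088,"dy":0,"dz":-0.0247,"ax":0,"ay":0,"az":0,"claw":0.0},{"dx":0.0123,"dy":0,"dz":-0.0328,"ax":0,"ay":0,"az":0,"claw":0.0},{"dx":0.0161,"dy":0,"dz":-0.0407,"ax":0,"ay":0,"az":0,"claw":0.0}]' 45
python3 - <<'E'
from h import *
to(543.5,177,74,-89.2)
c=lambda a:(250*np.cos(a)-20*np.sin(a),250*np.sin(a)+20*np.cos(a))
y0,z0=c(np.radians(22))
for a in (24,26,28,29,30,31): y,z=c(np.radians(a)); print(a,round((y0-y)/1000,4),round((z0-z)/1000,4))
E
```

```text
time: 14.13
ee_pos: [543.6, 152.0, 167.4]
orientation: [0.711, -0.703, -0.0, -0.001]
ft_force: [2.2, 2.4, -4.1]
finger_gap: 9.9
pos [543.6 152.  167.4] yaw -89.29 F [ 2.2  2.4 -4.1] t 14.13 gap 9.9
d [-0.0249 -0.0001  0.0935] a [-0.04  0.09 -0.09]
24 0.0041 -0.0078
26 0.0084 -0.0154
28 0.013 -0.0228
29 0.0153 -0.0265
30 0.0178 -0.0301
31 0.0203 -0.0337
```

```bash
python3 -m handwheel '[{"dx":0.0041,"dy":0,"dz":-0.0078,"ax":0,"ay":0,"az":0,"claw":0.0},{"dx":0.0084,"dy":0,"dz":-0.0154,"ax":0,"ay":0,"az":0,"claw":0.0},{"dx":0.013,"dy":0,"dz":-0.0228,"ax":0,"ay":0,"az":0,"claw":0.0},{"dx":0.0165,"dy":0,"dz":-0.0283,"ax":0,"ay":0,"az":0,"claw":0.0},{"dx":0.0178,"dy":0,"dz":-0.0301,"ax":0,"ay":0,"az":0,"claw":0.0}]' 45
python3 - <<'E'
from h import *
to(543.5,177,74,-89.2); save('wrist','w15'); save('side','s15'); crop('s15',255,80,455,280,3,'s15c')
to(543.5,177,74,-89.2)
E
```

```text
time: 14.55
ee_pos: [543.9, 134.4, 198.2]
orientation: [0.711, -0.703, -0.0, -0.001]
ft_force: [0.9, 6.2, -0.2]
finger_gap: 10.1
pos [543.9 134.4 198.2] yaw -89.31 F [ 0.9  6.2 -0.2] t 14.55 gap 10.1
d [-0.0423  0.      0.1243] a [-0.08  0.14 -0.11]
pos [543.9 134.7 197.8] yaw -89.31 F [ 0.9  6.9 -0.1] t 14.65 gap 9.8
d [-0.042   0.      0.1239] a [-0.08  0.15 -0.11]
```

View pics/w15.png

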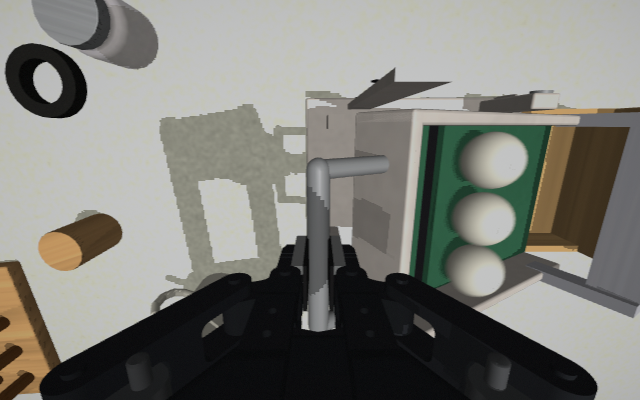

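View pics/s15c.png

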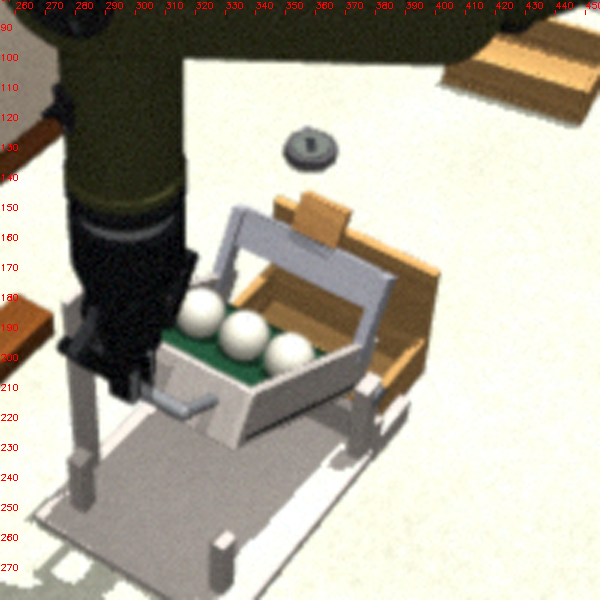

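```bash
python3 -m handwheel '[{"dx":0,"dy":0,"dz":0,"ax":0,"ay":0,"az":0,"claw":0.0},{"dx":0,"dy":0,"dz":0,"ax":0,"ay":0,"az":0,"claw":0.0},{"dx":0,"dy":0,"dz":0,"ax":0,"ay":0,"az":0,"claw":0.0},{"dx":0,"dy":0,"dz":0,"ax":0,"ay":0,"az":0,"claw":0.0},{"dx":0,"dy":0,"dz":0,"ax":0,"ay":0,"az":0,"claw":0.0}]'; python3 -m handwheel '[{"dx":0,"dy":0,"dz":0,"ax":0,"ay":0,"az":0,"claw":0.0},{"dx":0,"dy":0,"dz":0,"ax":0,"ay":0,"az":0,"claw":0.0},{"dx":0,"dy":0,"dz":0,"ax":0,"ay":0,"az":0,"claw":0.0},{"dx":0,"dy":0,"dz":0,"ax":0,"ay":0,"az":0,"claw":0.0},{"dx":0,"dy":0,"dz":0,"ax":0,"ay":0,"az":0,"claw":0.0}]' ;python3 - <<'E'
from h import *
to(543.5,177,74,-89.2); save('wrist','w16'); save('side','s16'); crop('s16',255,80,455,280,3,'s16c');save('top','t16'); crop('t16',240,150,400,270,4,'t16c')
s=load('s15'); print('bar', ((proj(s,[[498,135,198+30.5]])-[255,80])*3))
E
```

```text
time: 15.07
ee_pos: [543.9, 135.0, 197.4]
orientation: [0.712, -0.703, -0.001, -0.001]
ft_force: [-0.1, 6.4, 0.7]
finger_gap: 9.9
time: 15.48
ee_pos: [543.9, 135.0, 197.4]
orientation: [0.712, -0.703, -0.001, -0.001]
ft_force: [0.3, 5.9, 0.3]
finger_gap: 9.6
pos [543.9 135.  197.4] yaw -89.28 F [0.3 5.9 0.3] t 15.48 gap 9.6
d [-0.0417 -0.      0.1235] a [-0.06  0.15 -0.08]
bar [[183.5684857  410.85642815]]
```

View pics/w16.png

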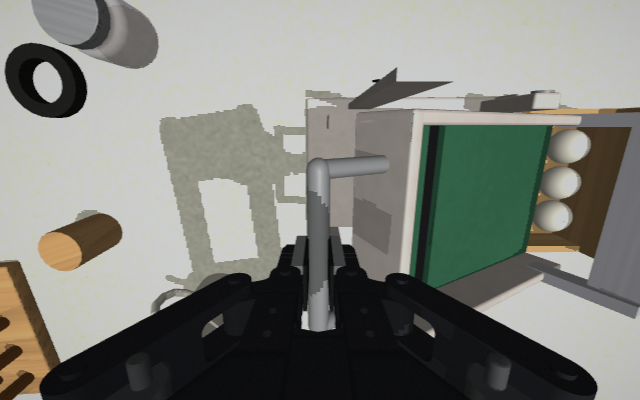

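View pics/s16c.png

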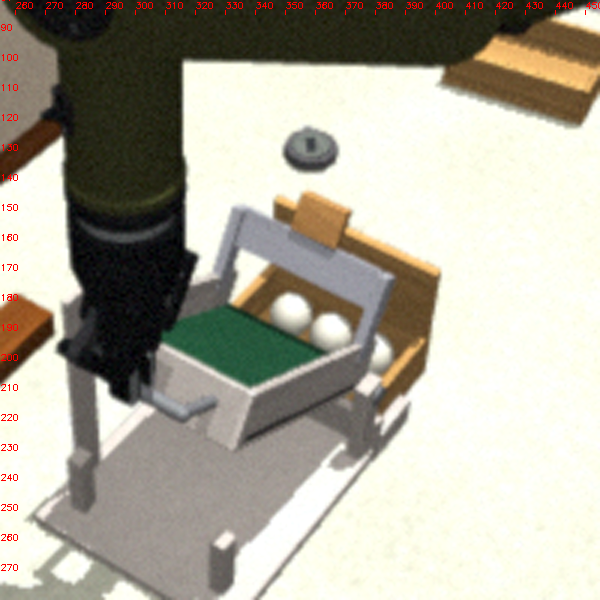

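View pics/t16c.png

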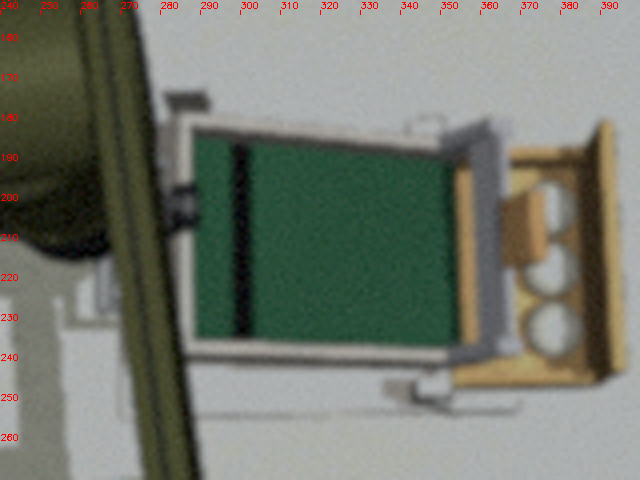

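```bash
python3 -m handwheel '[{"dx":0.001,"dy":0,"dz":-0.0014,"ax":0,"ay":0,"az":0,"claw":0.0},{"dx":0.001,"dy":0,"dz":-0.0014,"ax":0,"ay":0,"az":0,"claw":0.0},{"dx":0.001,"dy":0,"dz":-0.0014,"ax":0,"ay":0,"az":0,"claw":0.0},{"dx":0.001,"dy":0,"dz":-0.0014,"ax":0,"ay":0,"az":0,"claw":0.0},{"dx":0.001,"dy":0,"dz":-0.0014,"ax":0,"ay":0,"az":0,"claw":0.0}]'; python3 -m handwheel '[{"dx":0,"dy":0,"dz":0,"ax":0,"ay":0,"az":0,"claw":0.0},{"dx":0,"dy":0,"dz":0,"ax":0,"ay":0,"az":0,"claw":0.0},{"dx":0,"dy":0,"dz":0,"ax":0,"ay":0,"az":0,"claw":0.0},{"dx":0,"dy":0,"dz":0,"ax":0,"ay":0,"az":0,"claw":0.0},{"dx":0,"dy":0,"dz":0,"ax":0,"ay":0,"az":0,"claw":0.0}]' ; python3 -m handwheel '[{"dx":0,"dy":0,"dz":0,"ax":0,"ay":0,"az":0,"claw":0.0},{"dx":0,"dy":0,"dz":0,"ax":0,"ay":0,"az":0,"claw":0.0},{"dx":0,"dy":0,"dz":0,"ax":0,"ay":0,"az":0,"claw":0.0},{"dx":0,"dy":0,"dz":0,"ax":0,"ay":0,"az":0,"claw":0.0}]' ;python3 - <<'E'
from h import *
to(543.5,177,74,-89.2)
p=robot.observe()['ee_pos']; d=np.hypot(p[1]-177.1,p[2]-74.5); print('angle',np.degrees(2*np.arcsin(d/2/250.8)))
c=lambda a:(250*np.cos(a)-20*np.sin(a),250*np.sin(a)+20*np.cos(a))
for A,L in ((30.4,(29.5,28,26.5,25,23)),(23,(21,19,17,15,13)),(13,(11,9,7,5,4)),(4,(3,2,1,.5,0))):
  y0,z0=c(np.radians(A))
  for a in L: y,z=c(np.radians(a)); print(A,a,round((y0-y)/1000,4),round((z0-z)/1000,4))
E
```

```text
time: 16.05
ee_pos: [543.9, 134.1, 198.8]
orientation: [0.712, -0.703, -0.001, -0.001]
ft_force: [0.6, 5.7, 1.3]
finger_gap: 10.2
time: 16.47
ee_pos: [543.9, 134.1, 198.8]
orientation: [0.712, -0.703, -0.001, -0.001]
ft_force: [1.1, 6.1, 0.8]
finger_gap: 9.6
time: 16.8
ee_pos: [543.9, 134.1, 198.8]
orientation: [0.712, -0.703, -0.001, -0.001]
ft_force: [0.8, 5.3, 1.2]
finger_gap: 10.0
pos [543.9 134.1 198.8] yaw -89.28 F [0.8 5.3 1.2] t 16.8 gap 10.0
d [-0.0426 -0.      0.1249] a [-0.06  0.15 -0.08]
angle 30.396319433452238
30.4 29.5 -0.0022 0.0032
30.4 28 -0.0058 0.0087
30.4 26.5 -0.0093 0.0143
30.4 25 -0.0126 0.02
30.4 23 -0.0168 0.0277
23 21 -0.0039 0.0078
23 19 -0.0076 0.0158
23 17 -0.0109 0.0239
23 15 -0.014 0.0321
23 13 -0.0168 0.0404
13 11 -0.0025 0.0084
13 9 -0.0047 0.0169
13 7 -0.0066 0.0254
13 5 -0.0082 0.034
13 4 -0.0089 0.0383
4 3 -0.0006 0.0043
4 2 -0.0012 0.0087
4 1 -0.0016 0.013
4 0.5 -0.0018 0.0152
4 0 -0.002 0.0174
```

```bash
python3 -m handwheel '[{"dx":-0.0022,"dy":0,"dz":0.0032,"ax":0,"ay":0,"az":0,"claw":0.0},{"dx":-0.0058,"dy":0,"dz":0.0087,"ax":0,"ay":0,"az":0,"claw":0.0},{"dx":-0.0093,"dy":0,"dz":0.0143,"ax":0,"ay":0,"az":0,"claw":0.0},{"dx":-0.0126,"dy":0,"dz":0.02,"ax":0,"ay":0,"az":0,"claw":0.0},{"dx":-0.0168,"dy":0,"dz":0.0277,"ax":0,"ay":0,"az":0,"claw":0.0}]'; python3 -m handwheel '[{"dx":-0.0039,"dy":0,"dz":0.0078,"ax":0,"ay":0,"az":0,"claw":0.0},{"dx":-0.0076,"dy":0,"dz":0.0158,"ax":0,"ay":0,"az":0,"claw":0.0},{"dx":-0.0109,"dy":0,"dz":0.0239,"ax":0,"ay":0,"az":0,"claw":0.0},{"dx":-0.014,"dy":0,"dz":0.0321,"ax":0,"ay":0,"az":0,"claw":0.0},{"dx":-0.0168,"dy":0,"dz":0.0404,"ax":0,"ay":0,"az":0,"claw":0.0}]'; python3 -m handwheel '[{"dx":-0.0025,"dy":0,"dz":0.0084,"ax":0,"ay":0,"az":0,"claw":0.0},{"dx":-0.0047,"dy":0,"dz":0.0169,"ax":0,"ay":0,"az":0,"claw":0.0},{"dx":-0.0066,"dy":0,"dz":0.0254,"ax":0,"ay":0,"az":0,"claw":0.0},{"dx":-0.0082,"dy":0,"dz":0.034,"ax":0,"ay":0,"az":0,"claw":0.0},{"dx":-0.0089,"dy":0,"dz":0.0383,"ax":0,"ay":0,"az":0,"claw":0.0}]';python3 -c "
from h import *
to(543.4,177.1,74.5,-89.2)"
```

```text
time: 17.22
ee_pos: [543.7, 150.2, 171.2]
orientation: [0.712, -0.703, 0.0, -0.001]
ft_force: [-0.8, 5.3, 1.5]
finger_gap: 10.0
time: 17.63
ee_pos: [543.4, 166.7, 129.3]
orientation: [0.712, -0.703, 0.0, -0.0]
ft_force: [0.9, 5.0, 1.3]
finger_gap: 9.8
time: 18.05
ee_pos: [543.2, 175.3, 89.9]
orientation: [0.712, -0.703, -0.0, 0.0]
ft_force: [1.6, 4.8, -1.0]
finger_gap: 9.9
pos [543.2 175.3  89.9] yaw -89.28 F [ 1.6  4.8 -1. ] t 18.05 gap 9.9
d [-0.0018 -0.0002  0.0154] a [ 0.02 -0.02 -0.08]
```

```bash
python3 -m handwheel '[{"dx":-0.0006,"dy":0,"dz":0.0035,"ax":0,"ay":0,"az":0,"claw":0.0},{"dx":-0.001,"dy":0,"dz":0.007,"ax":0,"ay":0,"az":0,"claw":0.0},{"dx":-0.0014,"dy":0,"dz":0.0105,"ax":0,"ay":0,"az":0,"claw":0.0},{"dx":-0.0016,"dy":0,"dz":0.0125,"ax":0,"ay":0,"az":0,"claw":0.0},{"dx":-0.0017,"dy":0,"dz":0.014,"ax":0,"ay":0,"az":0,"claw":0.0}]'; python3 -m handwheel '[{"dx":-0.0001,"dy":0,"dz":0.001,"ax":0,"ay":0,"az":0,"claw":0.0},{"dx":-0.0001,"dy":0,"dz":0.002,"ax":0,"ay":0,"az":0,"claw":0.0},{"dx":-0.0001,"dy":0,"dz":0.002,"ax":0,"ay":0,"az":0,"claw":0.0},{"dx":-0.0001,"dy":0,"dz":0.002,"ax":0,"ay":0,"az":0,"claw":0.0}]'; python3 -c "
from h import *
to(543.4,177.1,74.5,-89.2); save('side','s17');crop('s17',255,100,455,300,3,'s17c')"
```

```text
time: 18.47
ee_pos: [543.3, 176.8, 77.2]
orientation: [0.712, -0.703, 0.0, -0.0]
ft_force: [1.1, 2.2, -1.9]
finger_gap: 10.0
time: 18.8
ee_pos: [543.3, 176.9, 75.5]
orientation: [0.712, -0.703, 0.0, -0.0]
ft_force: [2.6, 3.1, -1.6]
finger_gap: 10.2
pos [543.3 176.9  75.5] yaw -89.28 F [ 2.6  3.1 -1.6] t 18.8 gap 10.2
d [-0.0002 -0.0001  0.001 ] a [-0.02 -0.01 -0.08]
```

View pics/s17c.png

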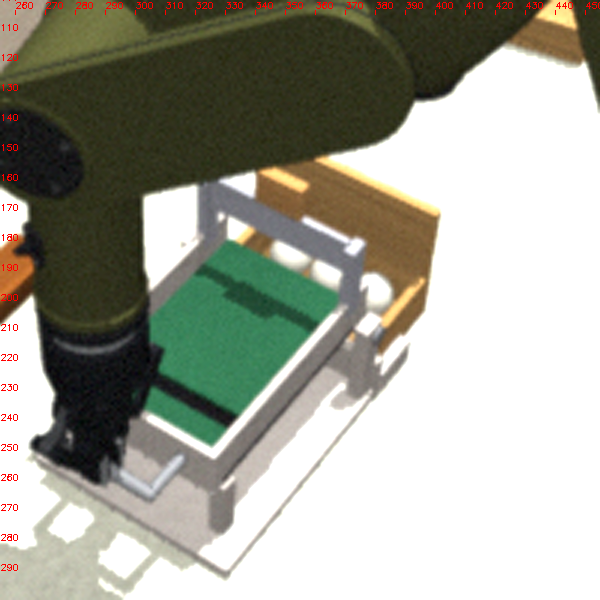

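```bash
python3 -m handwheel '[{"dx":0,"dy":0,"dz":0.0005,"ax":0,"ay":0,"az":0,"claw":0.0},{"dx":0,"dy":0,"dz":0.001,"ax":0,"ay":0,"az":0,"claw":0.0},{"dx":0,"dy":0,"dz":0.002,"ax":0,"ay":0,"az":0,"claw":0.0},{"dx":0,"dy":0,"dz":0.002,"ax":0,"ay":0,"az":0,"claw":0.0},{"dx":0,"dy":0,"dz":0.002,"ax":0,"ay":0,"az":0,"claw":0.0}]'; python3 -m handwheel '[{"dx":0,"dy":0,"dz":0.0005,"ax":0,"ay":0,"az":0,"claw":0.0},{"dx":0,"dy":0,"dz":0.001,"ax":0,"ay":0,"az":0,"claw":0.0},{"dx":0,"dy":0,"dz":0.001,"ax":0,"ay":0,"az":0,"claw":0.0}]'
```

```text
time: 19.27
ee_pos: [543.4, 177.0, 74.6]
orientation: [0.712, -0.703, 0.0, -0.0]
ft_force: [0.2, 2.1, 6.3]
finger_gap: 9.7
time: 19.52
ee_pos: [543.4, 177.0, 74.5]
orientation: [0.712, -0.703, 0.001, -0.001]
ft_force: [-0.8, 1.1, 12.0]
finger_gap: 10.0
```

```bash
python3 -m handwheel '[{"dx":0,"dy":0,"dz":-0.002,"ax":0,"ay":0,"az":0,"claw":0.0},{"dx":0,"dy":0,"dz":-0.002,"ax":0,"ay":0,"az":0,"claw":0.02},{"dx":0,"dy":0,"dz":-0.002,"ax":0,"ay":0,"az":0,"claw":0.036},{"dx":0,"dy":0,"dz":-0.002,"ax":0,"ay":0,"az":0,"claw":0.036},{"dx":0,"dy":0,"dz":-0.002,"ax":0,"ay":0,"az":0,"claw":0.036}]'; python3 -m handwheel '[{"dx":0,"dy":0,"dz":-0.02,"ax":0,"ay":0,"az":0,"claw":0.036},{"dx":0,"dy":0,"dz":-0.05,"ax":0,"ay":0,"az":0,"claw":0.036},{"dx":0,"dy":0,"dz":-0.09,"ax":0,"ay":0,"az":0,"claw":0.036},{"dx":0,"dy":0,"dz":-0.13,"ax":0,"ay":0,"az":0,"claw":0.036},{"dx":0,"dy":0,"dz":-0.17,"ax":0,"ay":0,"az":0,"claw":0.03}]';python3 -c "
from h import *
to(546.3,-61.4,250,-89.2)"
```

```text
time: 19.93
ee_pos: [542.1, 176.6, 73.8]
orientation: [0.711, -0.703, -0.0, 0.001]
ft_force: [0.8, -0.0, 0.7]
finger_gap: 36.3
time: 20.35
ee_pos: [542.1, 176.7, 245.3]
orientation: [0.711, -0.703, -0.001, 0.001]
ft_force: [1.4, 0.8, -0.4]
finger_gap: 30.3
pos [542.1 176.7 245.3] yaw -89.29 F [ 1.4  0.8 -0.4] t 20.35 gap 30.3
d [ 0.2381 -0.0012 -0.0045] a [ 0.14 -0.04 -0.09]
```

```bash
python3 -m handwheel '[{"dx":0.025,"dy":0,"dz":-0.02,"ax":0,"ay":0,"az":0,"claw":0.0},{"dx":0.06,"dy":0,"dz":-0.02,"ax":0,"ay":0,"az":0,"claw":0.0},{"dx":0.1,"dy":-0.001,"dz":-0.02,"ax":0,"ay":0,"az":0,"claw":0.0},{"dx":0.14,"dy":-0.001,"dz":-0.02,"ax":0,"ay":0,"az":0,"claw":0.0},{"dx":0.175,"dy":-0.001,"dz":-0.02,"ax":0,"ay":0,"az":0,"claw":0.0}]'; python3 -m handwheel '[{"dx":0.03,"dy":0,"dz":0,"ax":0,"ay":0,"az":0,"claw":0.0},{"dx":0.055,"dy":0,"dz":0,"ax":0,"ay":0,"az":0,"claw":0.0},{"dx":0.063,"dy":0,"dz":0,"ax":0,"ay":0,"az":0,"claw":0.0},{"dx":0.063,"dy":0,"dz":0,"ax":0,"ay":0,"az":0,"claw":0.0},{"dx":0.063,"dy":0,"dz":0,"ax":0,"ay":0,"az":0,"claw":0.0}]';python3 - <<'E'
from h import *
to(546.8,-61.4,250,-89.2); save('wrist','w18'); to(546.8,-61.4,250,-89.2)
E
```

```text
time: 20.77
ee_pos: [545.5, 0.0, 264.3]
orientation: [0.712, -0.703, -0.0, 0.001]
ft_force: [1.0, -0.1, 0.2]
finger_gap: 0.2
time: 21.18
ee_pos: [546.7, -60.6, 263.9]
orientation: [0.711, -0.703, -0.001, -0.0]
ft_force: [0.2, 0.1, -0.5]
finger_gap: -0.3
pos [546.7 -60.6 263.9] yaw -89.35 F [ 0.2  0.1 -0.5] t 21.18 gap -0.3
d [ 0.0008 -0.0001  0.0139] a [ 0.07  0.07 -0.15]
pos [546.8 -60.  264.1] yaw -89.28 F [-0.9  0.8  0.4] t 21.23 gap -0.2
d [ 0.0015 -0.      0.0141] a [ 0.05  0.07 -0.08]
```

View pics/w18.png

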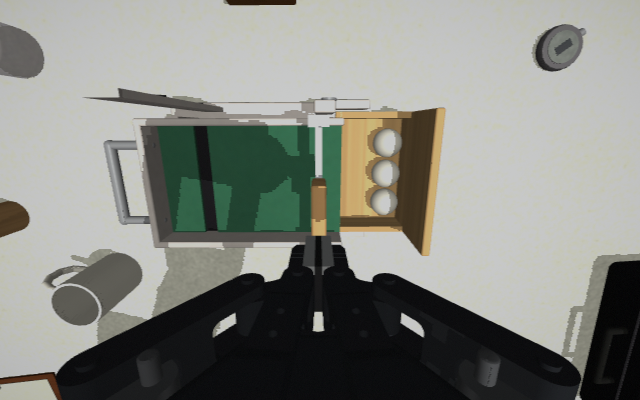

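```bash
python3 -m handwheel '[{"dx":0.001,"dy":0,"dz":0.015,"ax":0,"ay":0,"az":0,"claw":0.0},{"dx":0.001,"dy":0,"dz":0.03,"ax":0,"ay":0,"az":0,"claw":0.0},{"dx":0.001,"dy":0,"dz":0.04,"ax":0,"ay":0,"az":0,"claw":0.0},{"dx":0.001,"dy":0,"dz":0.046,"ax":0,"ay":0,"az":0,"claw":0.0},{"dx":0.001,"dy":0,"dz":0.05,"ax":0,"ay":0,"az":0,"claw":0.0}]'; python3 -m handwheel '[{"dx":0,"dy":0,"dz":0.005,"ax":0,"ay":0,"az":0,"claw":0.0},{"dx":0,"dy":0,"dz":0.01,"ax":0,"ay":0,"az":0,"claw":0.0},{"dx":0,"dy":0,"dz":0.015,"ax":0,"ay":0,"az":0,"claw":0.0}]'; python3 -m handwheel '[{"dx":0,"dy":0,"dz":0.005,"ax":0,"ay":0,"az":0,"claw":0.0},{"dx":0,"dy":0,"dz":0.011,"ax":0,"ay":0,"az":0,"claw":0.0},{"dx":0,"dy":0,"dz":0.017,"ax":0,"ay":0,"az":0,"claw":0.0},{"dx":0,"dy":0,"dz":0.023,"ax":0,"ay":0,"az":0,"claw":0.0},{"dx":0,"dy":0,"dz":0.028,"ax":0,"ay":0,"az":0,"claw":0.0}]'
```

```text
time: 21.65
ee_pos: [546.6, -60.7, 213.5]
orientation: [0.712, -0.702, -0.001, 0.0]
ft_force: [-0.2, -0.4, 0.4]
finger_gap: -0.2
time: 21.9
ee_pos: [547.6, -61.8, 199.5]
orientation: [0.712, -0.703, 0.0, -0.0]
ft_force: [-0.2, 1.0, 0.2]
finger_gap: -0.5
time: 22.32
ee_pos: [547.5, -61.9, 170.9]
orientation: [0.711, -0.703, 0.0, -0.0]
ft_force: [0.7, 1.8, 1.8]
finger_gap: 0.2
```

```bash
python3 -m handwheel '[{"dx":0,"dy":0,"dz":0.005,"ax":0,"ay":0,"az":0,"claw":0.0},{"dx":0,"dy":0,"dz":0.01,"ax":0,"ay":0,"az":0,"claw":0.0},{"dx":0,"dy":0,"dz":0.013,"ax":0,"ay":0,"az":0,"claw":0.0},{"dx":0,"dy":0,"dz":0.015,"ax":0,"ay":0,"az":0,"claw":0.0}]'; python3 -m handwheel '[{"dx":0,"dy":0,"dz":0.002,"ax":0,"ay":0,"az":0,"claw":0.0},{"dx":0,"dy":0,"dz":0.004,"ax":0,"ay":0,"az":0,"claw":0.0},{"dx":0,"dy":0,"dz":0.004,"ax":0,"ay":0,"az":0,"claw":0.0}]'
```

```text
time: 22.65
ee_pos: [547.2, -62.0, 155.9]
orientation: [0.712, -0.703, -0.0, 0.0]
ft_force: [1.3, 1.1, 2.1]
finger_gap: -0.4
time: 22.9
ee_pos: [546.8, -62.0, 152.0]
orientation: [0.712, -0.703, -0.0, 0.0]
ft_force: [-0.8, 0.4, 1.3]
finger_gap: 0.0
```

```bash
python3 -m handwheel '[{"dx":0,"dy":0,"dz":0.002,"ax":0,"ay":0,"az":0,"claw":0.0},{"dx":0,"dy":0,"dz":0.004,"ax":0,"ay":0,"az":0,"claw":0.0},{"dx":0,"dy":0,"dz":0.004,"ax":0,"ay":0,"az":0,"claw":0.0}]'; python3 -c "
from h import *
save('side','s19');crop('s19',255,100,455,300,3,'s19c')"
```

```text
time: 23.15
ee_pos: [546.7, -62.1, 148.0]
orientation: [0.712, -0.703, -0.0, 0.0]
ft_force: [0.8, -0.1, -0.1]
finger_gap: -0.0
```

View pics/s19c.png

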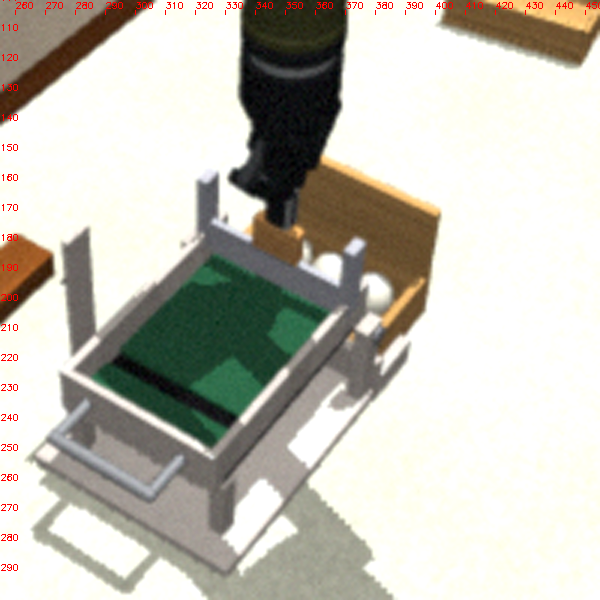

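```bash
python3 -m handwheel '[{"dx":0,"dy":0,"dz":0.002,"ax":0,"ay":0,"az":0,"claw":0.0},{"dx":0,"dy":0,"dz":0.003,"ax":0,"ay":0,"az":0,"claw":0.0},{"dx":0,"dy":0,"dz":0.003,"ax":0,"ay":0,"az":0,"claw":0.0}]'
```

```text
time: 23.45
ee_pos: [546.9, -61.9, 145.1]
orientation: [0.712, -0.703, -0.0, 0.0]
ft_force: [-0.5, -0.7, 0.3]
finger_gap: 0.2
```

```bash
python3 -c "
from h import *
save('wrist','w20');save('side','s20');crop('s20',300,120,400,220,6,'s20c');save('top','t20');crop('t20',320,150,400,260,6,'t20c')"
```

```text
(no output)
```

View pics/w20.png

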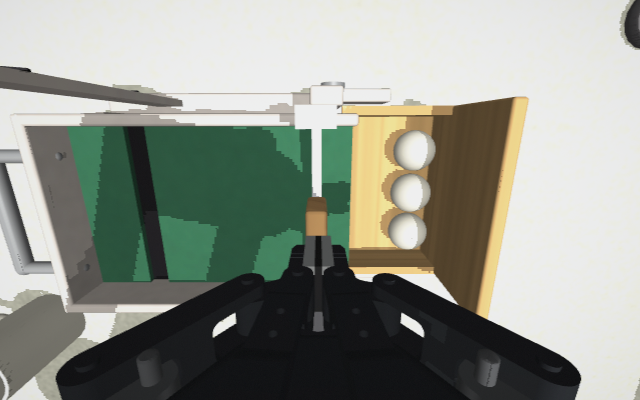

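View pics/s20c.png

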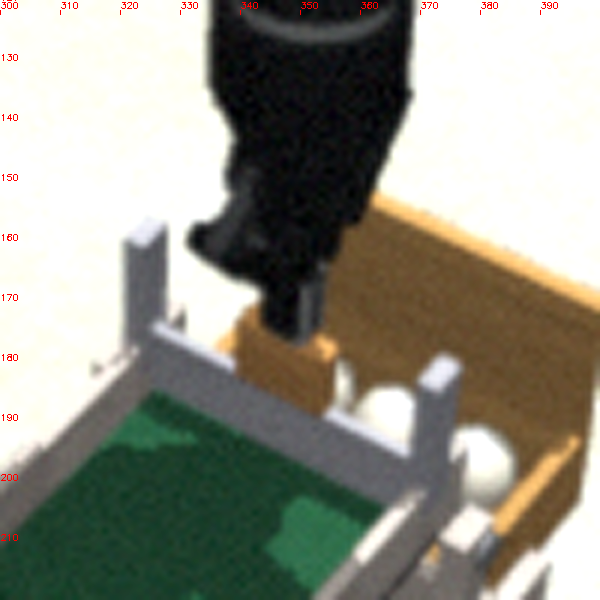

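Run:
```python
from h import *
s=load('s20'); print(robot.observe()['ft_force'],robot.observe()['ee_pos'])
for z in (145,155,163): print(z,((proj(s,[[547,-62,z],[558,-62,z],[536,-62,z],[536,-50,z]])-[300,120])*6).round(0).tolist())
for z in (163,167,171): print('block top near edge',z,((proj(s,[[569,-55,z],[525,-55.7,z]])-[300,120])*6).round(0).tolist())
s0=load('side0'); crop('side0',300,120,400,220,6,'s0c6')
```

```text
[-1.05080926 -0.96468261  0.22705577] [547.03085967 -61.88647124 145.22703109]
145 [[287.0, 366.0], [265.0, 354.0], [309.0, 377.0], [293.0, 394.0]]
155 [[288.0, 348.0], [266.0, 337.0], [311.0, 360.0], [294.0, 377.0]]
163 [[289.0, 334.0], [267.0, 323.0], [312.0, 346.0], [295.0, 363.0]]
block top near edge 163 [[234.0, 321.0], [326.0, 366.0]]
block top near edge 167 [[235.0, 314.0], [326.0, 359.0]]
block top near edge 171 [[235.0, 307.0], [327.0, 352.0]]
```

View pics/s0c6.png

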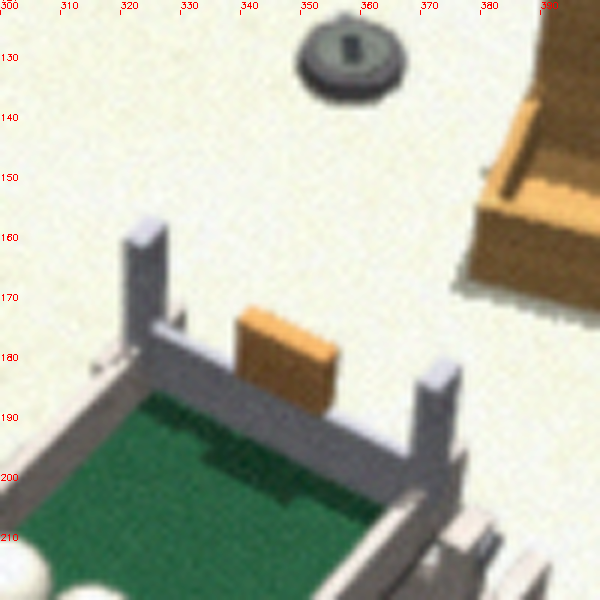

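```bash
python3 -m handwheel '[{"dx":0,"dy":0,"dz":0.001,"ax":0,"ay":0,"az":0,"claw":0.0},{"dx":0,"dy":0,"dz":0.002,"ax":0,"ay":0,"az":0,"claw":0.0},{"dx":0,"dy":0,"dz":0.002,"ax":0,"ay":0,"az":0,"claw":0.0}]';python3 -m handwheel '[{"dx":0,"dy":0,"dz":0.001,"ax":0,"ay":0,"az":0,"claw":0.0},{"dx":0,"dy":0,"dz":0.002,"ax":0,"ay":0,"az":0,"claw":0.0},{"dx":0,"dy":0,"dz":0.002,"ax":0,"ay":0,"az":0,"claw":0.0}]'
```

```text
time: 23.85
ee_pos: [547.2, -61.9, 143.3]
orientation: [0.712, -0.703, 0.0, -0.0]
ft_force: [-0.2, 0.0, 0.9]
finger_gap: 0.2
time: 24.1
ee_pos: [547.2, -61.9, 141.3]
orientation: [0.712, -0.703, 0.0, -0.0]
ft_force: [-0.1, 0.3, 0.5]
finger_gap: -0.1
```

```bash
python3 -c "
from h import *
save('side','s21');crop('s21',320,140,385,200,9,'s21c');save('wrist','w21');crop('w21',260,160,380,340,4,'w21c')"
```

```text
(no output)
```

View pics/s21c.png

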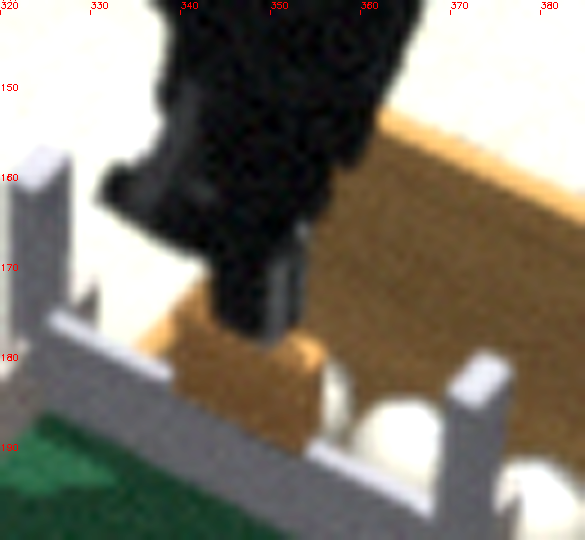

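View pics/w21c.png

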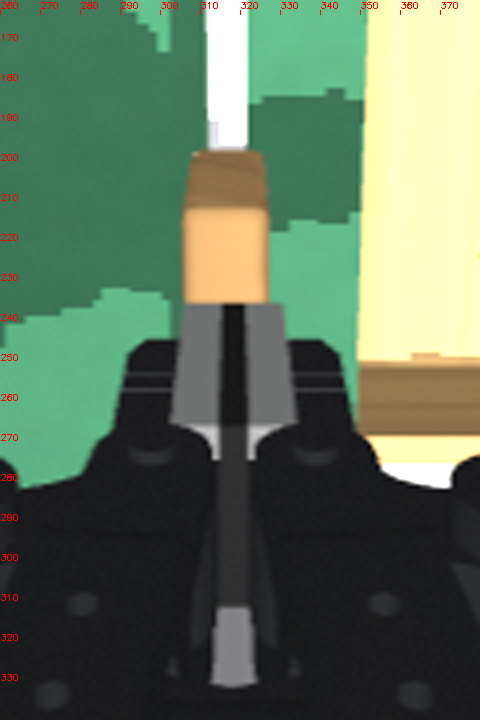

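Run:
```python
from h import *
for f in ('w20','w21'):
    w=load(f); print(f,[(z,proj(w,[[558,-62,z],[569,-61,z],[525,-61,z]]).round(1).tolist()) for z in (141,151,163,167)])
a=load('s20')["color"].astype(int);b=load('s21')["color"].astype(int);c=load('side0')["color"].astype(int)
# wood edges: column profiles through block and plate top edge
for nm,im in (('0',c),('20',a),('21',b)):
    print(nm,'u=353',im[170:196,353,0].tolist()); print('   u=362',im[185:200,362,0].tolist()); print('   u=330',im[165:190,330,0].tolist())
```

```text
w20 [(141, [[317.7, 215.0], [316.4, 198.3], [315.6, 261.9]]), (151, [[317.7, 220.2], [316.3, 202.6], [315.4, 269.3]]), (163, [[317.7, 227.2], [316.1, 208.4], [315.2, 279.4]]), (167, [[317.7, 229.8], [316.1, 210.6], [315.2, 283.1]])]
w21 [(141, [[317.8, 217.4], [316.4, 200.3], [315.6, 265.0]]), (151, [[317.7, 222.8], [316.3, 204.8], [315.4, 272.8]]), (163, [[317.7, 230.2], [316.1, 211.0], [315.2, 283.4]]), (167, [[317.7, 232.9], [316.1, 213.3], [315.1, 287.3]])]
0 u=353 [178, 176, 174, 178, 175, 174, 172, 176, 178, 163, 104, 79, 78, 78, 72, 72, 73, 75, 75, 67, 62, 61, 66, 60, 59, 61]
   u=362 [178, 176, 176, 179, 173, 176, 170, 153, 120, 74, 61, 60, 65, 63, 62]
   u=330 [175, 177, 176, 175, 171, 165, 147, 99, 85, 96, 128, 144, 116, 67, 63, 59, 64, 57, 61, 60, 61, 53, 38, 16, 10]
20 u=353 [41, 50, 47, 53, 64, 96, 150, 166, 131, 119, 93, 77, 80, 83, 81, 78, 81, 81, 80, 79, 69, 69, 70, 65, 70, 70]
   u=362 [165, 187, 187, 190, 185, 181, 174, 166, 127, 78, 70, 70, 70, 70, 69]
   u=330 [190, 190, 188, 190, 191, 178, 156, 112, 91, 105, 138, 156, 123, 73, 67, 68, 68, 68, 68, 68, 67, 61, 34, 23, 17]
21 u=353 [47, 52, 48, 53, 55, 63, 89, 131, 165, 132, 119, 103, 84, 83, 88, 78, 79, 81, 84, 81, 77, 70, 72, 70, 71, 69]
   u=362 [166, 188, 188, 188, 188, 184, 171, 172, 166, 131, 77, 70, 68, 66, 72]
   u=330 [191, 191, 192, 191, 188, 178, 156, 112, 89, 97, 111, 139, 154, 124, 76, 70, 67, 73, 65, 72, 69, 67, 57, 35, 22]
```

```bash
python3 -m handwheel '[{"dx":0,"dy":0,"dz":0.001,"ax":0,"ay":0,"az":0,"claw":0.0},{"dx":0,"dy":0,"dz":0.002,"ax":0,"ay":0,"az":0,"claw":0.0},{"dx":0,"dy":0,"dz":0.003,"ax":0,"ay":0,"az":0,"claw":0.0},{"dx":0,"dy":0,"dz":0.003,"ax":0,"ay":0,"az":0,"claw":0.0}]';python3 -m handwheel '[{"dx":0,"dy":0,"dz":0.001,"ax":0,"ay":0,"az":0,"claw":0.0},{"dx":0,"dy":0,"dz":0.002,"ax":0,"ay":0,"az":0,"claw":0.0},{"dx":0,"dy":0,"dz":0.002,"ax":0,"ay":0,"az":0,"claw":0.0}]'
```

```text
time: 24.53
ee_pos: [547.3, -61.9, 140.3]
orientation: [0.712, -0.703, 0.001, -0.0]
ft_force: [-2.9, 1.8, 13.8]
finger_gap: 0.3
time: 24.78
ee_pos: [547.5, -62.0, 140.2]
orientation: [0.712, -0.703, 0.001, -0.001]
ft_force: [-7.3, 1.7, 23.7]
finger_gap: -0.5
```

```bash
python3 -m handwheel '[{"dx":0,"dy":0,"dz":-0.005,"ax":0,"ay":0,"az":0,"claw":0.0},{"dx":0,"dy":0,"dz":-0.02,"ax":0,"ay":0,"az":0,"claw":0.0},{"dx":0,"dy":0,"dz":-0.05,"ax":0,"ay":0,"az":0,"claw":0.0},{"dx":0,"dy":0,"dz":-0.09,"ax":0,"ay":0,"az":0,"claw":0.0},{"dx":0,"dy":0,"dz":-0.13,"ax":0,"ay":0,"az":0,"claw":0.0}]';python3 -m handwheel '[{"dx":0,"dy":0.03,"dz":-0.02,"ax":0,"ay":0,"az":0,"claw":0.0},{"dx":0,"dy":0.07,"dz":-0.04,"ax":0,"ay":0,"az":0,"claw":0.0},{"dx":0,"dy":0.11,"dz":-0.05,"ax":0,"ay":0,"az":0,"claw":0.0},{"dx":0,"dy":0.14,"dz":-0.05,"ax":0,"ay":0,"az":0,"claw":0.0},{"dx":0,"dy":0.14,"dz":-0.05,"ax":0,"ay":0,"az":0,"claw":0.0}]'; python3 -c "
from h import *
o=robot.observe();print(o['ee_pos'],o['ft_force'],o['time'])
save('side','s22');crop('s22',300,120,400,220,6,'s22c');save('top','t22');crop('t22',240,150,400,270,5,'t22c');save('wrist','w22')"
```

```text
time: 25.2
ee_pos: [545.9, -61.7, 266.5]
orientation: [0.711, -0.703, -0.001, 0.001]
ft_force: [1.3, 0.9, -0.7]
finger_gap: -0.2
time: 25.62
ee_pos: [400.9, -63.0, 317.1]
orientation: [0.711, -0.703, -0.001, 0.001]
ft_force: [-0.1, -0.1, -1.0]
finger_gap: 0.4
[400.8768601  -63.01995287 317.12038586] [-0.14131311 -0.11579454 -1.0450932 ] 25.6167
```

View pics/s22c.png

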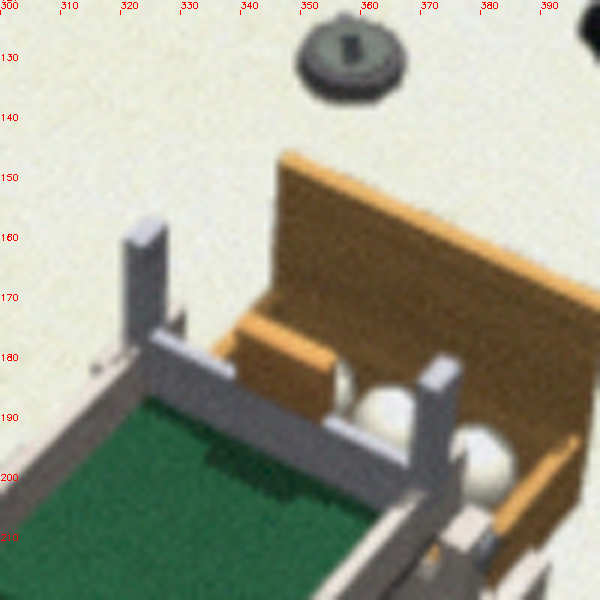

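View pics/t22c.png

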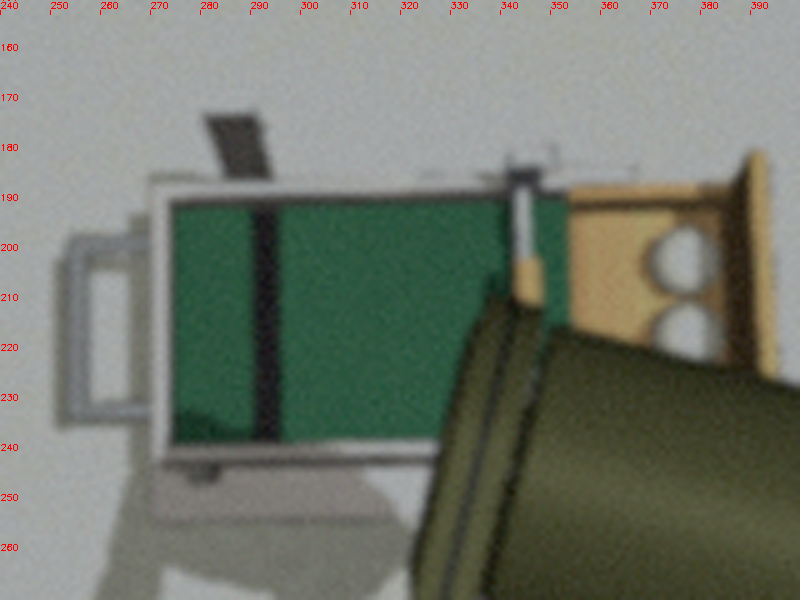

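View pics/w22.png

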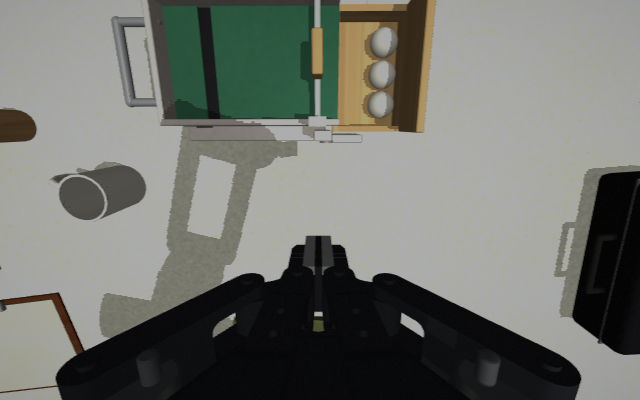

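Run:
```python
from h import *
t=load('t22'); w=load('w22'); s=load('s22')
print('top corner +x outer', onz(t,240+(770+.5)/5-.5,150+(152+.5)/5-.5,130))
print('side corners',onz(s,300+(286)/6,120+152/6.,130))
crop('w22',300,0,460,160,5,'w22c');
```

```text
top corner +x outer [ 632.05475525 -190.75454884  130.        ]
side corners [ 629.79537929 -184.88558373  130.        ]
```

View pics/w22c.png

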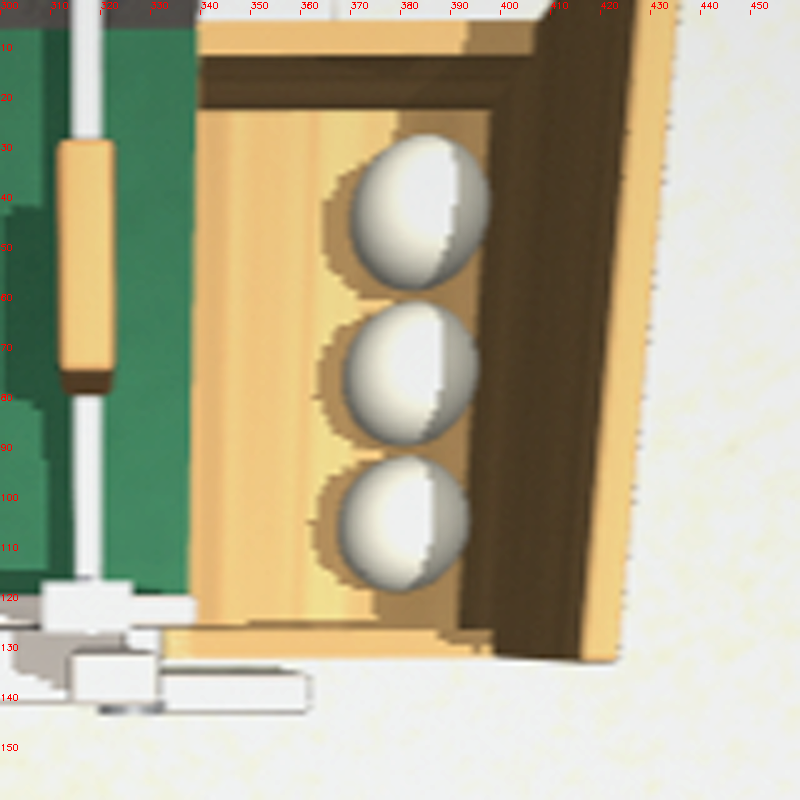

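Run:
```python
from h import *
w=load('w22'); f=lambda x,y,z: onz(w,300+(x+.5)/5-.5,(y+.5)/5-.5,z).round(1)
a,b=f(618,660,130),f(679,5,130); print('back outer',a,b,np.degrees(np.arctan2((b-a)[1],(b-a)[0])))
a,b=f(58,370,163),f(59,142,163);a2,b2=f(113,370,163),f(116,142,163);print('grip',a,b,a2,b2)
print('cheek -x inner top', f(160,672,30),f(310,672,30),'box -x side top', f(170,657,50),f(490,657,50))
```

```text
back outer [ 466.8 -191.9  130. ] [ 605.4 -189.5  130. ] 0.9920355659886225
grip [524.9 -55.3 163. ] [567.3 -55.2 163. ] [525.  -66.9 163. ] [567.5 -66.7 163. ]
cheek -x inner top [459.7 -84.7  30. ] [ 460.3 -132.    30. ] box -x side top [464.6 -86.6  50. ] [ 465.9 -182.7   50. ]
```

```bash
python3 -m handwheel '[{"dx":0.015,"dy":-0.03,"dz":0,"ax":0,"ay":0,"az":0,"claw":0.0},{"dx":0.03,"dy":-0.06,"dz":0,"ax":0,"ay":0,"az":0,"claw":0.02},{"dx":0.045,"dy":-0.09,"dz":0,"ax":0,"ay":0,"az":0,"claw":0.0854},{"dx":0.06,"dy":-0.12,"dz":0,"ax":0,"ay":0,"az":0,"claw":0.0854},{"dx":0.077,"dy":-0.148,"dz":0.01,"ax":0,"ay":0,"az":0,"claw":0.0854}]';python3 -m handwheel '[{"dx":0,"dy":0,"dz":0.03,"ax":0,"ay":0,"az":0,"claw":0.0854},{"dx":0,"dy":0,"dz":0.06,"ax":0,"ay":0,"az":0,"claw":0.0854},{"dx":0,"dy":0,"dz":0.085,"ax":0,"ay":0,"az":0,"claw":0.0854},{"dx":0,"dy":0,"dz":0.09,"ax":0,"ay":0,"az":0,"claw":0.0854},{"dx":0,"dy":0,"dz":0.09,"ax":0,"ay":0,"az":0,"claw":0.0854}]';python3 -c "
from h import *
save('wrist','w23');o=robot.observe();print(o['ee_pos'],o['time']);crop('w23',170,90,390,290,3,'w23c')"
```

```text
time: 26.18
ee_pos: [560.5, -139.8, 306.9]
orientation: [0.712, -0.702, 0.001, -0.001]
ft_force: [0.5, 0.3, 1.2]
finger_gap: 48.2
time: 26.6
ee_pos: [555.5, -138.3, 213.1]
orientation: [0.712, -0.703, -0.003, 0.001]
ft_force: [0.0, -0.2, 0.9]
finger_gap: 85.9
[ 556.71897023 -138.76550366  215.35972764] 26.65
```

View pics/w23c.png

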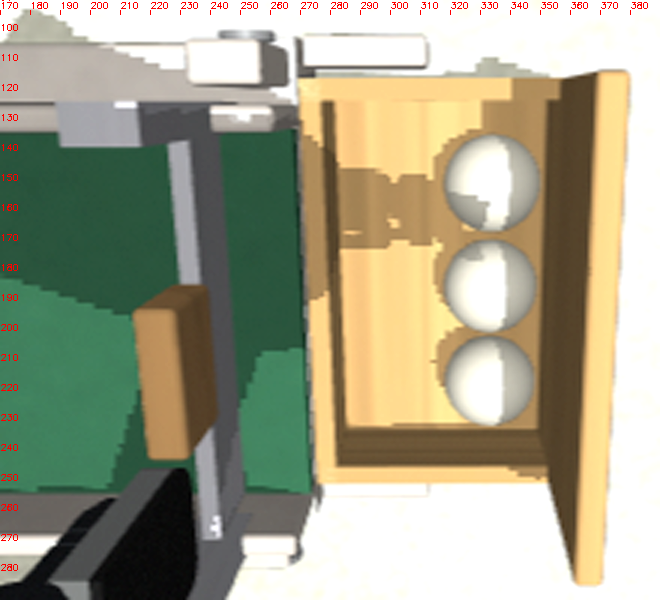

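Run:
```python
from h import *
w=load('w23'); f=lambda x,y,z: onz(w,170+(x+.5)/3-.5,90+(y+.5)/3-.5,z).round(1)
print('cheek',f(301,67,30),f(428,66,30),f(428,495,30)); print('box front top', f(299,79,50),f(318,482,50)); print('back',f(630,71,130),f(600,583,130))
c=load('w23')['color'].astype(int); d=load('w5')['color'].astype(int)
crop('w23',255,95,325,265,4,'a23'); crop('w5',250,95,320,265,4,'a5')
A=cv2.imread('pics/a23.png');B=cv2.imread('pics/a5.png'); cv2.imwrite('pics/cmp.png',np.hstack([B,A]))
```

```text
cheek [634.9 -80.2  30. ] [ 635.9 -130.4   30. ] [ 449.5 -132.    30. ]
box front top [629.9 -82.6  50. ] [464.9 -85.2  50. ]
back [ 631.6 -189.7  130. ] [ 467.8 -191.8  130. ]
```

View pics/cmp.png

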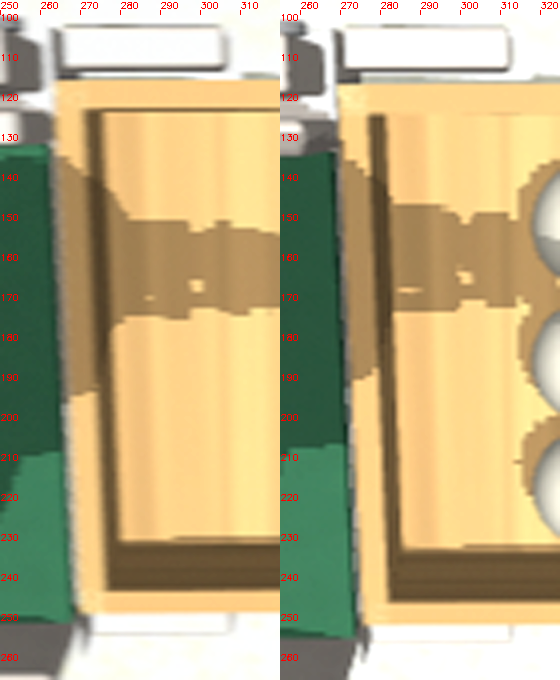

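```bash
python3 -m handwheel '[{"dx":0,"dy":0,"dz":-0.03,"ax":0,"ay":0,"az":0,"claw":0.0854},{"dx":0,"dy":0.02,"dz":-0.07,"ax":0,"ay":0,"az":0,"claw":0.0854},{"dx":0.03,"dy":0.06,"dz":-0.1,"ax":0,"ay":0,"az":0,"claw":0.0854},{"dx":0.06,"dy":0.1,"dz":-0.1,"ax":0,"ay":0,"az":0,"claw":0.0854},{"dx":0.09,"dy":0.13,"dz":-0.1,"ax":0,"ay":0,"az":0,"claw":0.0854}]';python3 -m handwheel '[{"dx":0.03,"dy":0,"dz":0,"ax":0,"ay":0,"az":0,"claw":0.0854},{"dx":0.06,"dy":0,"dz":0,"ax":0,"ay":0,"az":0,"claw":0.0854},{"dx":0.09,"dy":0,"dz":0,"ax":0,"ay":0,"az":0,"claw":0.0854},{"dx":0.1,"dy":0,"dz":0,"ax":0,"ay":0,"az":0,"claw":0.0854},{"dx":0.1,"dy":0,"dz":0,"ax":0,"ay":0,"az":0,"claw":0.0854}]'; python3 -c "
from h import *
o=robot.observe();print(o['ee_pos'],o['ft_force'],o['time'])
save('side','s24');save('top','t24')
for a,b,pts in (('side0','s24',{'jar':(150,260,215,315),'ring':(145,315,200,365),'cyl':(220,350,265,399),'mug':(295,310,350,375),'block':(235,170,280,215),'watch':(340,115,375,145)}),('top0','t24',{'mug':(190,260,245,300),'watch':(438,145,468,172)})):
    A=load(a)['color'].astype(float);B=load(b)['color'].astype(float)
    for k,(x0,y0,x1,y1) in pts.items(): print(a,k,cv2.phaseCorrelate(A[y0:y1,x0:x1,1].copy(),B[y0:y1,x0:x1,1].copy()))
"
```

```text
time: 27.07
ee_pos: [447.6, -214.3, 320.4]
orientation: [0.713, -0.702, 0.005, -0.001]
ft_force: [-0.8, -1.2, -0.1]
finger_gap: 85.4
time: 27.48
ee_pos: [448.2, -316.3, 316.9]
orientation: [0.71, -0.704, 0.002, 0.0]
ft_force: [-0.2, 0.2, 0.1]
finger_gap: 85.2
[ 448.21201437 -316.31165457  316.91096555] [-0.24644929  0.22085229  0.10764455] 27.4833
side0 jar ((-0.018021171308568285, 0.006215921430026583), 1.0013831804274045)
side0 ring ((0.013276963191795943, -0.08026855668725474), 0.9570801968796997)
side0 cyl ((0.5415962463225483, -0.015153133863474721), 0.9975545257352266)
side0 mug ((-0.047307328599409004, -0.0021242787275568276), 1.0063522226028419)
side0 block ((0.6425163911614398, 0.4282421155302245), 1.0330418454349228)
side0 watch ((0.10664791122336226, 0.11083936151973539), 0.9563625425049469)
top0 mug ((-0.05466628723313249, 0.0707750205911033), 0.9483263638371724)
top0 watch ((-0.031713518527269, 0.5651637533518521), 0.9302329870361563)
```

View pics/s24.png

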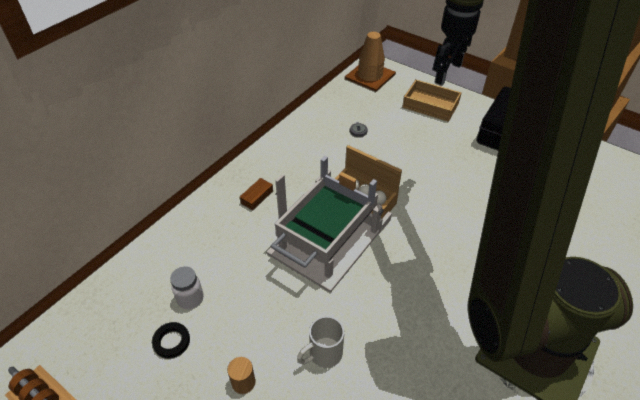

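View pics/t24.png

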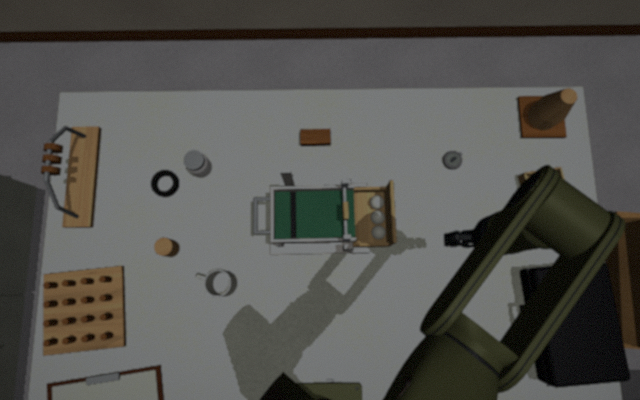

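All bystanders are where they were, the tray is level, the gate is down, and the three balls are in the docked box. Handing in.

```bash
python3 -c "
from rig import robot
print(robot.hand_in(), robot.observe()['time'])"
```

```text
the job is handed in; nothing more can be done
the job is handed in; nothing more can be done
```

I completed the ball-handling exercise in order and handed it in at about 27.6 s. No verdict was reported.

**What I did**
- **Box:** I gripped it by the backboard, turned it and slid it straight into the bay until it pressed on the panel with about 13 N.
- **Gate:** I raised it until it reached its stop. The block's height in the side image then matched fully raised.
- **Tray:** I tipped it to about 30.0–30.4 degrees and held it there for just over 2 s. All three balls rolled into the box. I lowered it slowly until it rested level.
- **Gate again:** I pushed it down until it stopped firmly at about 24 N.

**Last checks**
- All three balls are in the box.
- The tray is level, and the gate block is at its shut height.
- The box sits flush and parallel to the stand, and moved less than about 1 mm when the balls landed.
- The other loose objects look unmoved. Image shifts are below a pixel, and the largest (about 0.5–0.8 px, on the block, cylinder and stopwatch) is no more than image noise.

**What went wrong or disagreed**
- **First bar grip:** it was too shallow and slipped off the bar before the tray visibly lifted. I gripped about 11 mm deeper and it held.
- **Fingertip position:** the fingertips showed about 10 mm or more behind the stated TCP in the images.
- **Gate at the start:** it seems to have started a few millimetres open, because its upward travel was 55 mm instead of 58 mm. It now sits lower than it did at the start.
- **Raising the gate:** the wrist force briefly reached about 41 N at the stop. That was at the gripping fingers, not the arm or gripper body.

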